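Shake grinding balls over a mill cassette and click it shut

ROBOT

A 6-joint arm with a two-finger parallel gripper is mounted at the origin on the work surface. World frame = base frame: x ahead of the robot, y to its left, z up, the work surface at z = 0. Lengths are in m, angles in degrees, forces in N, time in s.
With the tool pointing down it reaches from about 0.25 to 0.725 m from the base axis. Payload 9.7 kg.
Tool frame: the origin (TCP) lies between the finger pads; the fingertips stand bot.tcp_to_tips ahead of it and the grasp point (between the pads) lies 2 mm behind it (bot.tcp_to_tips is the distance from the TCP to the fingertips, in m); z points along the fingers, y is the line along which they close (so a half turn about z gives the same grasp; the last joint's range is limited). The gripper opens to 85 mm and grips with 20 to 120 N. Pads are 22 mm wide; open, the fingers measure 114 mm over their backs; the gripper's body (76 mm by 85 mm) begins 54 mm behind the grasp point. The pads swing forward as they close: fully open they stand 13 mm farther back than shut.
Start: joints at [-74.313, 4.979, 10.078, 95.1, 0, 90], TCP at [0.149, -0.53, 0.248] pointing down, gripper open.
Joint ranges: [-179.16, 179.16], [-48.56, 103.87], [-65.8, 70.77], [-126.05, 130.52], [-82.76, 87.17], [-180, 180]. Speed limits (degrees/s): [127.2, 127.2, 147.25, 180, 180, 180].

INTERFACE

Orientations are given as [roll, pitch, yaw] about the fixed x, y, z axes, in that order (R = Rz(yaw) Ry(pitch) Rx(roll)).
In Python, from workcell import sensors, camera, camera_params, bot gives the robot as it stands.
- The arm moves only by the tool apply_moves, never from a script. Its argument "motion" is a list of rows, each an object with "jaw": the opening, from -1 (shut) to 1 (fully open); "xyz": the shift along the tool's x, y, z in mm, a list of three; "twist": the turn about the tool's z in rad. A call has 1 to 5 rows; each row is the pose to reach, as a shift and turn from the pose commanded when the call began, along the tool's axes at that moment; what a row does not reach only later rows make up. A row lasts 1/8 s, in which the tool goes at most 62.5 mm and 10.7 degrees, less where a joint would pass 70% of its speed; a pose out of reach is approached as far as the arm can. A call with a gripper value outside its range is refused whole. The fingers move at their own pace and stop on an object; "grip_force" is the grip in N (left out, the last holds). Time passes only in rows, so rows that repeat a pose let the fingers close. It gives the time, the measured TCP pose, the force, the opening and the grip force at its end, in the units of the state.
- sensors.get_obs(): the state, without advancing time (a new reading comes with each control period).
- camera(name): name is "scene" or "side" or "wrist"; returns (picture, depth): 420x560x3 uint8, red, green, blue; 420x560 float32, m along the optical axis (not along the pixel's ray), 0 where there is no reading.
- camera_params(name): a dict with "mtx" (3x3 intrinsics, pixels), "rvec" (rotation vector, rad) and "tvec" (3), from world to camera coordinates, as OpenCV has them. Camera axes: x right, y down, z forward; pixel columns grow to the right and rows downward; lengths in m; the calibration is good to about 2 mm. A picture is of the moment at which its call begins: read the wrist's pose just before it. camera_params takes no time and is no camera call; for the wrist camera it gives the pose at the moment of the call.
- bot.job_done(): hands the job in; it is judged then, once.
The state is a dict: "time": time; "q": joint angles; "qd": joint speeds; "joint_efforts": joint torques, N m; "ee_pos": TCP position; "tcp_rot": TCP orientation; "wrist_force": force on the tool from outside, world axes, zero at the start; "torque": the same for the moment, N m; "opening": finger opening in m; "grasp_force": force on a finger pad.
Only numpy, scipy, OpenCV 4.12 (cv2) and the standard library are available. Lean on these libraries where they do the work, as an engineer would, in place of code of your own. Each camera call takes 0.05 s, during which the arm holds its last target. There are 200 camera calls.

TASK

Lift the orange ball shaker out of the caddy and stand it on the blue mat, then take its handle afresh, leaning, so that you can tip it well over, and shake its six white balls evenly over the open cassette, so that all six end up in the chambers and each of the four chambers gets at least one. Stand the shaker upright on the blue mat again, then press the cassette's clear cover down by its red tab until it clicks and stays shut. Leave the two bottles and the jar standing where they are.

Things in the scene. Friction and masses are not known exactly. Their poses are not given: they have to be found in the camera images.
- caddy: white caddy, fixed; 200 mm (x) by 235 mm (y), floor 6 mm thick; origin centre of underside. Three bays, centres y = -75, 0, 75, parted by walls 30 mm high, 5 thick. Panel 118 mm high at its -x end (x = -100 to -94), 24 mm wall at x = +97. In one bay, near caddy x = 35, stands the shaker, handle towards the high panel; a bottle and a jar in the others.
- shaker: orange and clear hollow ball shaker, about 0.33 kg full. Origin: centre of underside; x to the pouring side, z up. Body 34 mm wide (y), 82 high, floor x = -44 to 34, rear wall upright, front wall leaning out from x = 32 (floor) to 74 (top), walls 4. Roof from x = -44 to 36; the mouth is the gap from there to the front wall's top edge, 26 mm wide.
- shaker_grip (a point): point on the axis of the shaker's black straight handle, at x = -85, z = 70 mm in the shaker's frame; axes as the shaker. The handle is 16 mm wide (y) and 16 high (z = 62 to 78), from x = -44 to -122
- shaker_lip (a point): pouring edge: middle of the top edge of the shaker's front wall, at x = 74, z = 80 mm in the shaker's frame. Tipped forward (this edge down), the balls begin to roll out singly at a tilt of about 60 to 75 degrees, tipped further they run out together; if they jam, shake
- mat: blue mat, fixed, 200 mm (x) by 130 mm (y), 4 mm thick; origin centre of its underside, long axis x
- mill: grinding cassette, fixed; origin centre of underside. Black base x = -106 to 94, 166 mm wide (y), 20 high; on it a grey open tray 140 by 140 mm, rim at z = 60, walls and cross divider 6 thick (divider ridged, 2 mm below the rim), forming 2 by 2 chambers 61 mm square, floors at z = 26. Clear cover hinged along the +x side, catch at the -x side
- mill_top (a point): centre of the cassette's tray at rim height (z = 60 mm); axes as the cassette
- chamber0 (a point): centre of chamber 0 (-x +y), 11 mm above its floor
- chamber1 (a point): centre of chamber 1 (-x -y), 11 mm above its floor
- chamber2 (a point): centre of chamber 2 (+x +y), 11 mm above its floor
- chamber3 (a point): centre of chamber 3 (+x -y), 11 mm above its floor
- cover (a joint): clear cover's angle, rad: 0 shut, about 1.6 to 1.95 at the start (upright or leaning back). A spring opens it unless the catch holds; latching takes some 5 N on the tab over the last 10 mm. Plate 146 by 146 mm, 5 thick, red stripe and tab at its free edge; its underside passes through the hinge line
- cover_hinge (a point): middle of the cover's hinge line, at x = 76, z = 62.5 mm of the cassette, which runs along the cassette's y
- cover_tab (a point): middle of the outer (when shut: upper) face of the red press tab, 155 mm from the hinge line; tab 44 mm wide (y), reaching 142 to 168 mm from the hinge; when shut x points on toward the hinge, z up
- ball0_center (a point): centre of a white ceramic grinding ball, 22 mm across, 22 g; the six begin loose in the shaker
- ball1_center (a point): centre of a white ceramic grinding ball, 22 mm across, 22 g; the six begin loose in the shaker
- ball2_center (a point): centre of a white ceramic grinding ball, 22 mm across, 22 g; the six begin loose in the shaker
- ball3_center (a point): centre of a white ceramic grinding ball, 22 mm across, 22 g; the six begin loose in the shaker
- ball4_center (a point): centre of a white ceramic grinding ball, 22 mm across, 22 g; the six begin loose in the shaker
- ball5_center (a point): centre of a white ceramic grinding ball, 22 mm across, 22 g; the six begin loose in the shaker
- white_bottle: bystander: white bottle with black cap, 56 mm across, 130 mm tall, loose in a caddy bay; origin centre of its underside
- clear_jar: bystander: clear jar with black lid, 54 mm across, 95 mm tall, loose in a caddy bay; origin centre of its underside
- amber_bottle: bystander: amber bottle with black cap, 60 mm across, 140 mm tall, loose on the bench beyond the mat; origin centre of its underside
Not all that is in view belongs to the job. Of the things like the shaker, leave any that is green or turquoise; of the rest the smaller one is meant.

How it is judged (in metres and radians):
On the way, in this order (a step that is already met when the one before it is completed fails the run):
1. the shaker, taken out of the caddy, stands upright on the blue mat and is let go (x of shaker in the frame of mat between -0.1 and 0.1 m and y of shaker in the frame of mat between -0.065 and 0.065 m and height (world z) of shaker below 0.01 m and angle between shaker's own z axis and vertical below 0.1 rad and contact force between the fingers and shaker below 0.2 N), for 0.2 s.
2. the shaker is tipped (over 50 degrees) with its pouring edge over the cassette (angle between shaker's own z axis and vertical above 0.87 rad and horizontal distance between shaker_lip and mill_top below 0.11 m), for 0.05 s.
3. all six balls lie in the chambers, at least one in each of the four (so never more than three in one), the cover still open (distance between any of ball0_center, ball1_center, ball2_center, ball3_center, ball4_center, ball5_center and chamber0 below 0.036 m and distance between any of ball0_center, ball1_center, ball2_center, ball3_center, ball4_center, ball5_center and chamber1 below 0.036 m and distance between any of ball0_center, ball1_center, ball2_center, ball3_center, ball4_center, ball5_center and chamber2 below 0.036 m and distance between any of ball0_center, ball1_center, ball2_center, ball3_center, ball4_center, ball5_center and chamber3 below 0.036 m and (distance between ball0_center and chamber0 below 0.036 m or distance between ball0_center and chamber1 below 0.036 m or distance between ball0_center and chamber2 below 0.036 m or distance between ball0_center and chamber3 below 0.036 m) and (distance between ball1_center and chamber0 below 0.036 m or distance between ball1_center and chamber1 below 0.036 m or distance between ball1_center and chamber2 below 0.036 m or distance between ball1_center and chamber3 below 0.036 m) and (distance between ball2_center and chamber0 below 0.036 m or distance between ball2_center and chamber1 below 0.036 m or distance between ball2_center and chamber2 below 0.036 m or distance between ball2_center and chamber3 below 0.036 m) and (distance between ball3_center and chamber0 below 0.036 m or distance between ball3_center and chamber1 below 0.036 m or distance between ball3_center and chamber2 below 0.036 m or distance between ball3_center and chamber3 below 0.036 m) and (distance between ball4_center and chamber0 below 0.036 m or distance between ball4_center and chamber1 below 0.036 m or distance between ball4_center and chamber2 below 0.036 m or distance between ball4_center and chamber3 below 0.036 m) and (distance between ball5_center and chamber0 below 0.036 m or distance between ball5_center and chamber1 below 0.036 m or distance between ball5_center and chamber2 below 0.036 m or distance between ball5_center and chamber3 below 0.036 m) and value of joint cover above 1 rad), for 0.2 s.
At the end, for the whole second after the job is handed in: All six balls lie in the chambers, at least one in each of the four; the cover stays latched shut (within 0.06 rad); the shaker stands upright (within 6 degrees), still and released, its middle on the blue mat; the two bottles and the jar stand within 40 mm of where they were (all of step 1 and distance between any of ball0_center, ball1_center, ball2_center, ball3_center, ball4_center, ball5_center and chamber0 below 0.036 m and distance between any of ball0_center, ball1_center, ball2_center, ball3_center, ball4_center, ball5_center and chamber1 below 0.036 m and distance between any of ball0_center, ball1_center, ball2_center, ball3_center, ball4_center, ball5_center and chamber2 below 0.036 m and distance between any of ball0_center, ball1_center, ball2_center, ball3_center, ball4_center, ball5_center and chamber3 below 0.036 m and (distance between ball0_center and chamber0 below 0.036 m or distance between ball0_center and chamber1 below 0.036 m or distance between ball0_center and chamber2 below 0.036 m or distance between ball0_center and chamber3 below 0.036 m) and (distance between ball1_center and chamber0 below 0.036 m or distance between ball1_center and chamber1 below 0.036 m or distance between ball1_center and chamber2 below 0.036 m or distance between ball1_center and chamber3 below 0.036 m) and (distance between ball2_center and chamber0 below 0.036 m or distance between ball2_center and chamber1 below 0.036 m or distance between ball2_center and chamber2 below 0.036 m or distance between ball2_center and chamber3 below 0.036 m) and (distance between ball3_center and chamber0 below 0.036 m or distance between ball3_center and chamber1 below 0.036 m or distance between ball3_center and chamber2 below 0.036 m or distance between ball3_center and chamber3 below 0.036 m) and (distance between ball4_center and chamber0 below 0.036 m or distance between ball4_center and chamber1 below 0.036 m or distance between ball4_center and chamber2 below 0.036 m or distance between ball4_center and chamber3 below 0.036 m) and (distance between ball5_center and chamber0 below 0.036 m or distance between ball5_center and chamber1 below 0.036 m or distance between ball5_center and chamber2 below 0.036 m or distance between ball5_center and chamber3 below 0.036 m) and value of joint cover below 0.06 rad and velocity of joint cover below 0.1 rad/s and linear speed of shaker below 0.02 m/s and angle between each of white_bottle, clear_jar, amber_bottle's own z axis and vertical below 0.2 rad); the robot touches nothing.
It fails at once if the white capped bottle is shoved more than 40 mm or tipped over (distance of white_bottle from where it was at the start of the episode above 0.04 m or angle between white_bottle's own z axis and vertical above 0.5 rad).
It fails at once if the clear jar is shoved more than 40 mm or tipped over (distance of clear_jar from where it was at the start of the episode above 0.04 m or angle between clear_jar's own z axis and vertical above 0.5 rad).
It fails at once if the amber bottle is shoved more than 40 mm or tipped over (distance of amber_bottle from where it was at the start of the episode above 0.04 m or angle between amber_bottle's own z axis and vertical above 0.5 rad).
It fails at once if the cassette is shut before the balls are in it (value of joint cover below 0.3 rad and not (distance between any of ball0_center, ball1_center, ball2_center, ball3_center, ball4_center, ball5_center and chamber0 below 0.036 m and distance between any of ball0_center, ball1_center, ball2_center, ball3_center, ball4_center, ball5_center and chamber1 below 0.036 m and distance between any of ball0_center, ball1_center, ball2_center, ball3_center, ball4_center, ball5_center and chamber2 below 0.036 m and distance between any of ball0_center, ball1_center, ball2_center, ball3_center, ball4_center, ball5_center and chamber3 below 0.036 m and (distance between ball0_center and chamber0 below 0.036 m or distance between ball0_center and chamber1 below 0.036 m or distance between ball0_center and chamber2 below 0.036 m or distance between ball0_center and chamber3 below 0.036 m) and (distance between ball1_center and chamber0 below 0.036 m or distance between ball1_center and chamber1 below 0.036 m or distance between ball1_center and chamber2 below 0.036 m or distance between ball1_center and chamber3 below 0.036 m) and (distance between ball2_center and chamber0 below 0.036 m or distance between ball2_center and chamber1 below 0.036 m or distance between ball2_center and chamber2 below 0.036 m or distance between ball2_center and chamber3 below 0.036 m) and (distance between ball3_center and chamber0 below 0.036 m or distance between ball3_center and chamber1 below 0.036 m or distance between ball3_center and chamber2 below 0.036 m or distance between ball3_center and chamber3 below 0.036 m) and (distance between ball4_center and chamber0 below 0.036 m or distance between ball4_center and chamber1 below 0.036 m or distance between ball4_center and chamber2 below 0.036 m or distance between ball4_center and chamber3 below 0.036 m) and (distance between ball5_center and chamber0 below 0.036 m or distance between ball5_center and chamber1 below 0.036 m or distance between ball5_center and chamber2 below 0.036 m or distance between ball5_center and chamber3 below 0.036 m))).
It also fails if it takes over 72 s, if anything falls off the work surface, if the arm or the gripper's body presses on something with over 40 N, if the wrist force passes 120 N, or if a joint passes its speed limit or range.

## Working session

There is one attempt and no reset: what is moved stays moved. The work goes in short steps, Python scripts to look and compute and a tool call to move; the robot and the scene stay as the last step left them, time stands still between calls to the robot, and variables do not carry over. Pictures are saved under pics/ and viewed, at most 10 in all, crops included, and the job is handed in when it is done.

Besides the shell and the picture viewer there is one more tool, called after ">>>" as name([rows], argument=value, ...), one row to a line, values as JSON. apply_moves: Moves the arm, as the interface text tells. Its arguments: {"type":"object","properties":{"motion":{"type":"array","items":{"type":"object","properties":{"jaw":{"type":"number"},"xyz":{"type":"array","items":{"type":"number"}},"twist":{"type":"number"}}}},"grip_force":{"type":"number"}},"required":["motion"]}

```bash
ls; mkdir -p pics; python3 - <<'E'
from workcell import sensors, camera, camera_params, bot
import cv2
print([a for a in dir(bot) if a[0]!='_'], bot.tcp_to_tips)
print(sensors.get_obs())
for n in('scene','side'):
    p,d=camera(n); cv2.imwrite(f'pics/{n}0.png',p[:,:,::-1]); 
    import numpy as np; np.savez(f'pics/{n}0.npz',p=p,d=d,**camera_params(n))
    c=camera_params(n);R=cv2.Rodrigues(c['rvec'])[0];print(n,c['mtx'].tolist(),(-R.T@np.ravel(c['tvec'])),R[2])
E
```

```text
pics
['PlanningError', 'job_done', 'tcp_to_tips'] 0.017
{'time': 0.0, 'q': array([-7.43144835e+01,  5.01123525e+00,  1.00331025e+01,  9.50981475e+01,
        9.23303674e-05,  9.00001954e+01]), 'qd': array([-0.00412794, -0.00066779, -0.08693398, -0.07531201,  0.07272316,
        0.01369551]), 'joint_efforts': array([-1.37317211e-04, -5.20388460e+01,  4.64800501e+01,  1.65235461e-02,
        7.68384643e-05,  2.10414794e-05]), 'ee_pos': array([ 0.14864159, -0.5293213 ,  0.24756964]), 'tcp_rot': array([-1.79923720e+02, -9.20701545e-05,  1.56853209e+01]), 'wrist_force': array([-0.48505254,  1.05282303,  0.1546384 ]), 'torque': array([-0.01866467, -0.00259346, -0.06933156]), 'grasp_force': 0.0, 'opening': 0.08560129872766882}
scene [[386.66274063931786, 0.0, 275.16039429128296], [0.0, 386.66274063931786, 206.82574939146582], [0.0, 0.0, 1.0]] [0.79382157 0.50024431 0.95065549] [-0.26738383 -0.42574469 -0.8644347 ]
side [[429.24334769084356, 0.0, 284.1569087180686], [0.0, 429.24334769084356, 213.98857079722882], [0.0, 0.0, 1.0]] [0.0407758  0.78122528 0.75401955] [ 0.43866836 -0.66435015 -0.60515201]
```

View pics/scene0.png

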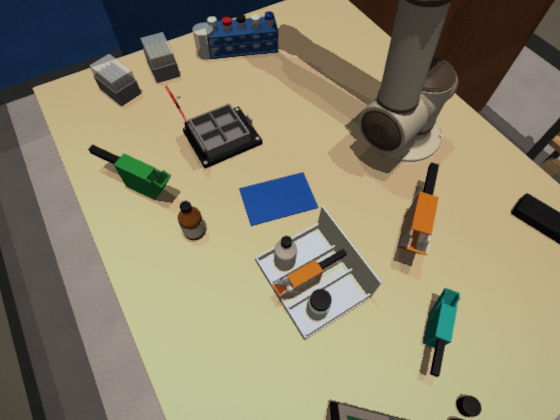

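View pics/side0.png

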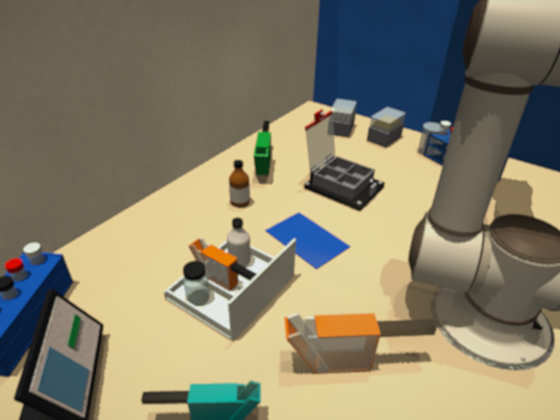

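Candidates (scene image): green shaker (140,175), turquoise (440,325), big orange (422,215) and small orange in the caddy (305,277). The small orange one is meant. Next I'll measure and take a close crop.

```bash
cat > h.py <<'E'
import numpy as np, cv2
from workcell import sensors, camera, camera_params, bot
def cloud(p,d,c):
    K=c['mtx'];R=cv2.Rodrigues(np.array(c['rvec']))[0];t=np.ravel(c['tvec'])
    v,u=np.mgrid[:420,:560]
    P=np.stack([(u-K[0,2])/K[0,0]*d,(v-K[1,2])/K[1,1]*d,d],-1)
    return (P-t)@R      # world
def mask(p,lo,hi):
    return cv2.inRange(cv2.cvtColor(p,cv2.COLOR_RGB2HSV),np.array(lo),np.array(hi))>0
def rect(X):   # min-area rect of xy points
    (cx,cy),(w,h),a=cv2.minAreaRect(X[:,:2].astype(np.float32)*1000); return np.round([cx,cy,w,h,a],1)
COL=dict(blue=((100,150,60),(125,255,255)),orange=((6,170,90),(18,255,255)),red=((0,170,90),(4,255,255)))
E
python3 - <<'E'
from h import *
for n in('scene','side'):
    z=np.load(f'pics/{n}0.npz');p,d=z['p'],z['d'];W=cloud(p,d,z);ok=d>0
    print(n)
    for k,(lo,hi) in COL.items():
        m=(mask(p,lo,hi)&ok).astype(np.uint8)
        N,L,S,C=cv2.connectedComponentsWithStats(m)
        for i in range(1,N):
            if S[i,4]<25: continue
            X=W[L==i];print(k,C[i].round(),S[i,4],'med',np.median(X,0).round(3),'min',np.percentile(X,2,0).round(3),'max',np.percentile(X,98,0).round(3),rect(X))
p=np.load('pics/scene0.npz')['p'];s=np.load('pics/side0.npz')['p']
a=cv2.resize(p[195:345,240:390],(480,480),interpolation=2)
b=cv2.resize(p[70:190,130:280],(320,256));c=cv2.resize(s[90:210,290:390],(320,224))
o=np.zeros((480,800,3),np.uint8);o[:,:480]=a;o[:256,480:]=b;o[256:,480:]=c
cv2.imwrite('pics/crop1.png',o[:,:,::-1])
E
```

```text
scene
blue [50. 36.] 7730 med [ 0.881 -1.777 -0.458] min [ 0.56  -1.791 -0.646] max [ 1.185 -1.764 -0.244] [ 8.9870e+02 -1.7764e+03  7.1110e+02  4.6900e+01  2.0000e-01]
blue [243.  28.] 612 med [ 0.251 -0.603  0.088] min [ 0.155 -0.678  0.085] max [ 0.359 -0.545  0.127] [ 114.4 -904.7  737.   234.8   65.1]
blue [236.  54.] 78 med [ 0.294 -0.591  0.007] min [ 0.215 -0.623  0.002] max [ 0.369 -0.561  0.01 ] [ 291.2 -592.1   14.2  170.6   69.5]
blue [277. 199.] 2524 med [0.482 0.014 0.004] min [ 0.385 -0.056  0.   ] max [0.575 0.081 0.008] [478.7  10.8 129.5 195.8  76.1]
orange [424. 213.] 793 med [0.225 0.293 0.116] min [0.174 0.247 0.111] max [0.274 0.335 0.119] [221.  290.3 119.   47.8  38.3]
orange [187. 219.] 175 med [0.739 0.    0.099] min [ 0.716 -0.025  0.089] max [0.756 0.011 0.11 ] [738.4  -4.3  25.6  49.4  50.3]
orange [415. 250.] 59 med [0.306 0.355 0.113] min [0.248 0.326 0.005] max [0.324 0.377 0.118] [284.6 339.   70.8  46.8  39.6]
orange [305. 273.] 465 med [0.56  0.265 0.088] min [0.522 0.249 0.085] max [0.598 0.281 0.091] [558.7 265.   34.1  80.5  89.7]
orange [279. 28
[... 1537 characters left out ...]
 [0.738 0.013 0.119] [716.2  -1.9  48.6  26.9  39.9]
orange [219. 259.] 548 med [0.547 0.266 0.089] min [0.516 0.25  0.017] max [0.631 0.281 0.092] [574.4 264.4  34.1 118.4  89.8]
orange [347. 325.] 1286 med [0.219 0.294 0.118] min [0.169 0.25  0.116] max [0.267 0.336 0.12 ] [219.  291.9 114.2  47.4  38.4]
orange [288. 328.] 108 med [0.304 0.355 0.115] min [0.294 0.339 0.092] max [0.319 0.378 0.119] [300.7 356.5  19.6  45.5  34. ]
red [321. 115.] 45 med [ 0.621 -0.273  0.21 ] min [ 0.618 -0.334  0.201] max [ 0.624 -0.254  0.227] [ 620.7 -292.7   84.4    5.2   89. ]
red [ 12. 264.] 145 med [0.85  0.561 0.127] min [0.836 0.549 0.122] max [0.866 0.574 0.13 ] [1176.9  492.1   26.4  697.1   78. ]
```

View pics/crop1.png

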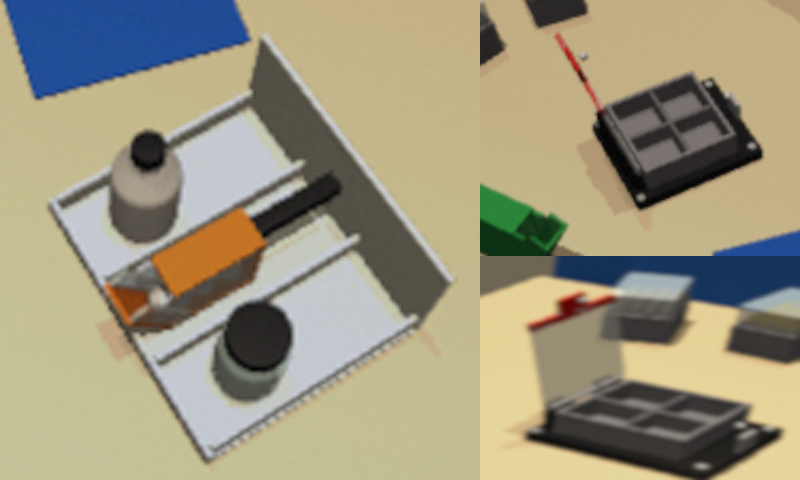

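>>> apply_moves([
  {"xyz": [0, 0, -62]},
  {"xyz": [0, 0, -124]},
  {"xyz": [0, 0, -186]},
  {"xyz": [0, 0, -248]},
  {"xyz": [0, 0, -310]},
])

```text
validation failed for argument at $.mo...
```

The crop confirms it: the small orange shaker is in the middle bay with balls visible through the clear front, handle toward the high panel. The cassette is open, with its cover upright on the far side. I'll retry the move, which also tests what happens when a pose is out of reach.

>>> apply_moves([
  {"jaw": 1, "xyz": [0, 0, -62], "twist": 0},
  {"jaw": 1, "xyz": [0, 0, -124], "twist": 0},
  {"jaw": 1, "xyz": [0, 0, -186], "twist": 0},
  {"jaw": 1, "xyz": [0, 0, -248], "twist": 0},
  {"jaw": 1, "xyz": [0, 0, -310], "twist": 0},
], grip_force=60)

```text
time: 0.72
ee_pos: [0.1526, -0.5432, 0.5025]
tcp_rot: [177.2, -0.0, 15.7]
wrist_force: [0.2, -0.9, 0.9]
opening: 0.0851
grasp_force: 0.0
```

```bash
python3 - <<'E'
from h import *
o=sensors.get_obs();print(o['time'],o['q'].round(1),o['ee_pos'],o['tcp_rot'])
for n in('scene','side'):
    z=np.load(f'pics/{n}0.npz');p,d=z['p'],z['d'];W=cloud(p,d,z)
    X=W[(d>0)];g=cv2.cvtColor(p,cv2.COLOR_RGB2GRAY)[d>0]
    B=(X[:,0]>.3)&(X[:,0]<.65)&(X[:,1]<-.15)&(X[:,1]>-.45)
    print(n)
    for nm,s in (('base',B&(X[:,2]>.014)&(X[:,2]<.024)&(g<60)),('rim',B&(X[:,2]>.056)&(X[:,2]<.066)),('tray',B&(X[:,2]>.03)&(X[:,2]<.066))):
        if s.sum()>10: print(nm,s.sum(),rect(X[s]),X[s].min(0).round(3),X[s].max(0).round(3),np.median(X[s],0).round(3))
    s=B&(X[:,2]>.07); print('cover',s.sum(),X[s].min(0).round(3),X[s].max(0).round(3))
    if s.sum()>20: print(np.polyfit(X[s][:,2],X[s][:,0],1),np.polyfit(X[s][:,1],X[s][:,0],1), np.median(X[s],0))
    m=mask(p,(0,150,80),(5,255,255))&(d>0)&(W[...,2]>.15)&(W[...,1]<-.1)&(W[...,0]<.8)&(W[...,1]>-.45);print('red',W[m].mean(0),W[m].min(0),W[m].max(0),m.sum())
    C=(X[:,0]>.35)&(X[:,0]<.75)&(X[:,1]>.1)&(X[:,1]<.45)
    s=C&(X[:,2]>.112)&(X[:,2]<.126)&(X[:,0]<.5);print('panel top',rect(X[s]),s.sum())
    s=C&(X[:,2]>.016)&(X[:,2]<.034);print('walls',rect(X[s]),s.sum())
    for nm,c,zz in(('wb',(.56,.19),.13),('jar',(.56,.34),.095)):
        s=C&(X[:,2]>zz-.005)&(X[:,2]<zz+.014)&(np.hypot(X[:,0]-c[0],X[:,1]-c[1])<.07)&(g<70);print(nm,rect(X[s]),s.sum())
    s=C&(X[:,2]>.06)&(X[:,2]<.095)&(g<50)&(abs(X[:,1]-.265)<.03)&(X[:,0]<.52);print('handle',rect(X[s]),np.median(X[s],0),s.sum())
E
```

```text
0.725 [-74.3  26.6  69.3 130.    0.   90. ] [ 0.15257834 -0.54324443  0.50249872] [ 1.77247831e+02 -1.24166998e-03  1.56873512e+01]
scene
base 632 [ 514.5 -267.1  166.8  196.8   88.4] [ 0.415 -0.353  0.014] [ 0.614 -0.183  0.024] [ 0.513 -0.204  0.02 ]
rim 518 [ 515.3 -270.5  145.9  183.3   88.9] [ 0.424 -0.344  0.056] [ 0.608 -0.197  0.066] [ 0.526 -0.268  0.06 ]
tray 1477 [ 510.2 -269.5  146.9  194.5   87.8] [ 0.413 -0.344  0.03 ] [ 0.608 -0.194  0.066] [ 0.521 -0.267  0.051]
cover 204 [ 0.595 -0.345  0.071] [ 0.631 -0.196  0.231]
[0.16494388 0.58972282] [-0.06921988  0.60351616] [ 0.6233649  -0.23915906  0.20513714]
red [ 0.62830771 -0.26598272  0.21884019] [ 0.62295029 -0.3426438   0.20012421] [ 0.63113916 -0.22004342  0.23122059] 40
panel top [4.316e+02 2.616e+02 7.700e+00 2.339e+02 3.000e-01] 279
walls [530.7 261.8 235.6 196.6  90. ] 1428
wb [566.3 189.7  22.6  24.3  25.2] 96
jar [566.5 337.6  45.1  43.9  71.9] 343
handle [479.8 266.   15.2  73.2  89.8] [0.47878413 0.26791985 0.0831819 ] 191
side
base 499 [ 508.9 -264.1  159.4  196.1   88.6] [ 0.41  -0.342  0.014] [ 0.609 -0.184  0.024] [ 0.447 -0.202  0.021]
rim 519 [ 508.2 -272.   147.9  175.1   87.4] [ 0.421 -0.349  0.056] [ 0.599 -0.197  0.066] [ 0.518 -0.268  0.061]
tray 1583 [ 508.7 -271.1  149.3  194.1   87.7] [ 0.412 -0.349  0.03 ] [ 0.607 -0.197  0.066] [ 0.514 -0.268  0.05 ]
cover 1302 [ 0.588 -0.352  0.07 ] [ 0.63  -0.197  0.231]
[0.18730256 0.58139744] [0.02696697 0.61617222] [ 0.60919513 -0.26615976  0.14817785]
red [ 0.62070464 -0.26669148  0.20920609] [ 0.61614117 -0.34151547  0.19790279] [ 0.62584169 -0.19785828  0.22778096] 96
panel top [4.287e+02 2.612e+02 8.600e+00 2.338e+02 2.000e-01] 365
walls [5.265e+02 2.618e+02 2.026e+02 2.344e+02 2.000e-01] 1562
wb [560.1 191.9  18.7  20.2  38.3] 70
jar [560.7 337.1  42.2  44.8  40.9] 316
handle [488.3 265.9  14.3  60.3  89.6] [0.49165987 0.2700108  0.08417001] 172
```

>>> apply_moves([
  {"jaw": 1, "xyz": [0, 0, -60], "twist": 0},
  {"jaw": 1, "xyz": [0, 0, -60], "twist": 0},
])

```text
time: 0.98
ee_pos: [0.1488, -0.5298, 0.5283]
tcp_rot: [174.6, 0.0, 15.7]
wrist_force: [0.1, -0.1, 0.3]
opening: 0.0853
grasp_force: 0.0
```

>>> apply_moves([
  {"jaw": 1, "xyz": [0, 0, 60], "twist": 0},
  {"jaw": 1, "xyz": [0, 0, 120], "twist": 0},
  {"jaw": 1, "xyz": [0, 0, 120], "twist": 0},
])

```text
time: 1.35
ee_pos: [0.1518, -0.5406, 0.4053]
tcp_rot: [174.7, -0.0, 15.7]
wrist_force: [0.4, -1.3, 0.9]
opening: 0.0853
grasp_force: 0.0
```

```bash
python3 - <<'E'
from h import *
o=sensors.get_obs();print(o['time'],o['q'].round(2),o['ee_pos'],o['tcp_rot'])
E
```

```text
1.35 [-74.31   8.52  32.06 108.25   0.    90.  ] [ 0.15181887 -0.54056296  0.40525264] [ 1.74704147e+02 -8.06524926e-04  1.56870888e+01]
```

```bash
cat >> h.py <<'E'
from scipy.spatial.transform import Rotation as Ro
def st(): 
    o=sensors.get_obs();R=Ro.from_euler('xyz',o['tcp_rot'],degrees=True).as_matrix();return o,np.array(o['ee_pos']),R
def show():
    o,p,R=st();print('t',round(o['time'],2),'q',o['q'].round(1),'p',p.round(4),'rot',o['tcp_rot'].round(1),'toolx',R[:,0].round(2),'tooly',R[:,1].round(2),'toolz',R[:,2].round(2),'op',round(o['opening'],4),'gf',round(o['grasp_force'],1),'F',o['wrist_force'].round(1))
def go(*targets):   # world TCP targets -> tool-frame mm from the present pose
    o,p,R=st()
    for t in targets: print(t,'->',(R.T@(np.array(t)-p)*1000).round(1))
E
python3 -c "
from h import *
show();go((.478,.266,.2),(.478,.266,.076))"
```

```text
t 1.35 q [-74.3   8.5  32.1 108.2   0.   90. ] p [ 0.1518 -0.5406  0.4053] rot [174.7  -0.   15.7] toolx [0.96 0.27 0.  ] tooly [ 0.27 -0.96  0.09] toolz [ 0.02 -0.09 -1.  ] op 0.0853 gf 0.0 F [ 0.4 -1.3  0.9]
(0.478, 0.266, 0.2) -> [ 532.1 -704.3  140.9]
(0.478, 0.266, 0.076) -> [ 532.1 -715.8  264.3]
```

>>> apply_moves([
  {"jaw": 0.1, "xyz": [532, -704, 141], "twist": 0.274},
  {"jaw": 0.1, "xyz": [532, -704, 141], "twist": 0.274},
  {"jaw": 0.1, "xyz": [532, -704, 141], "twist": 0.274},
  {"jaw": 0.1, "xyz": [532, -704, 141], "twist": 0.274},
  {"jaw": 0.1, "xyz": [532, -704, 141], "twist": 0.274},
])

```text
time: 1.98
ee_pos: [0.2653, -0.2571, 0.3336]
tcp_rot: [175.0, -1.5, 0.0]
wrist_force: [0.4, -0.1, 0.6]
opening: 0.047
grasp_force: 0.0
```

```bash
python3 -c "
from h import *
show();go((.478,.266,.2),(.478,.266,.076))"
```

```text
t 1.98 q [-42.1 -20.4  -2.9 103.1  -2.8 137.9] p [ 0.2653 -0.2571  0.3336] rot [175.   -1.5   0. ] toolx [1.   0.   0.03] tooly [-0.   -1.    0.09] toolz [ 0.03 -0.09 -1.  ] op 0.047 gf 0.0 F [ 0.4 -0.1  0.6]
(0.478, 0.266, 0.2) -> [ 209.3 -533.3   92.4]
(0.478, 0.266, 0.076) -> [ 206.2 -544.2  215.9]
```

>>> apply_moves([
  {"jaw": 0.1, "xyz": [209, -533, 92], "twist": -0.93},
  {"jaw": 0.1, "xyz": [209, -533, 92], "twist": -0.93},
  {"jaw": 0.1, "xyz": [209, -533, 92], "twist": -0.93},
  {"jaw": 0.1, "xyz": [209, -533, 92], "twist": -0.93},
  {"jaw": 0.1, "xyz": [209, -533, 92], "twist": -0.93},
])

```text
time: 2.6
ee_pos: [0.3791, 0.0241, 0.2621]
tcp_rot: [175.8, 3.2, 53.5]
wrist_force: [1.2, -1.6, 0.0]
opening: 0.0472
grasp_force: 0.0
```

>>> apply_moves([
  {"jaw": 0.1, "xyz": [0, 0, 0], "twist": -0.93},
  {"jaw": 0.1, "xyz": [0, 0, 0], "twist": -0.93},
  {"jaw": 0.1, "xyz": [0, 0, 0], "twist": -0.93},
  {"jaw": 0.1, "xyz": [0, 0, 0], "twist": -0.93},
  {"jaw": 0.1, "xyz": [0, 0, 0], "twist": -0.93},
])

```text
time: 3.22
ee_pos: [0.3788, 0.0219, 0.2623]
tcp_rot: [-179.9, 5.2, 106.9]
wrist_force: [-0.6, -0.5, -1.0]
opening: 0.0469
grasp_force: 0.0
```

```bash
python3 -c "
from h import *
show();go((.478,.266,.2),(.478,.266,.076))"
```

```text
t 3.23 q [  6.9 -18.6  -9.8  98.   -5.1  80. ] p [0.3788 0.0219 0.2623] rot [-179.9    5.2  106.9] toolx [-0.29  0.95 -0.09] tooly [ 0.96  0.29 -0.  ] toolz [ 0.02 -0.09 -1.  ] op 0.0469 gf 0.0 F [-0.6 -0.5 -1. ]
(0.478, 0.266, 0.2) -> [209.4 166.   43.2]
(0.478, 0.266, 0.076) -> [220.7 166.2 166.7]
```

>>> apply_moves([
  {"jaw": 0.1, "xyz": [209, 166, 43], "twist": -0.93},
  {"jaw": 0.1, "xyz": [209, 166, 43], "twist": -0.93},
  {"jaw": 0.1, "xyz": [209, 166, 43], "twist": -0.93},
  {"jaw": 0.1, "xyz": [209, 166, 43], "twist": -0.93},
  {"jaw": 0.1, "xyz": [209, 166, 43], "twist": -0.93},
])

```text
time: 3.85
ee_pos: [0.4799, 0.2669, 0.1988]
tcp_rot: [-175.7, 2.9, 160.4]
wrist_force: [0.1, -0.7, -0.3]
opening: 0.0471
grasp_force: 0.0
```

>>> apply_moves([
  {"jaw": 0.1, "xyz": [0, 0, 0], "twist": -0.346},
  {"jaw": 0.1, "xyz": [0, 0, 0], "twist": -0.346},
  {"jaw": 0.1, "xyz": [0, 0, 0], "twist": -0.346},
])

```text
time: 4.22
ee_pos: [0.4799, 0.2645, 0.2011]
tcp_rot: [-175.0, 1.4, 179.7]
wrist_force: [0.4, -0.4, 0.1]
opening: 0.047
grasp_force: 0.0
```

```bash
python3 - <<'E'
from h import *
show();go((.478,.266,.2),(.478,.266,.076))
o,pp,R=st()
c=camera_params('wrist');p,d=camera('wrist');W=cloud(p,d,c);cv2.imwrite('pics/w1.png',p[:,:,::-1])
for k in('orange','blue'):
    m=mask(p,*COL[k])&(d>0);X=W[m]
    if len(X)>50: print(k,m.sum(),rect(X),np.median(X,0).round(4))
g=cv2.cvtColor(p,cv2.COLOR_RGB2GRAY)
s=(d>0)&(g<60)&(W[...,2]>.065)&(W[...,2]<.095)&(abs(W[...,1]-.266)<.03)&(W[...,0]<.52)&(W[...,0]>.42)
X=W[s];print('handle',s.sum(),rect(X),np.median(X,0).round(4))
E
```

```text
t 4.22 q [31.3  5.3  5.  91.2 -5.  31.8] p [0.4799 0.2645 0.2011] rot [-175.     1.4  179.7] toolx [-1.    0.01 -0.02] tooly [ 0.01  1.   -0.09] toolz [ 0.02 -0.09 -1.  ] op 0.047 gf 0.0 F [ 0.4 -0.4  0.1]
(0.478, 0.266, 0.2) -> [2.  1.6 0.9]
(0.478, 0.266, 0.076) -> [  5.   12.5 124.4]
orange 3483 [5.759e+02 2.648e+02 1.175e+02 3.050e+01 3.000e-01] [0.5637 0.2646 0.0859]
blue 19627 [475.6  10.4 128.3 195.8  76.7] [0.4621 0.0132 0.0026]
handle 1949 [479.6 263.7  28.6  78.2  89.7] [0.481  0.2649 0.0821]
```

View pics/w1.png

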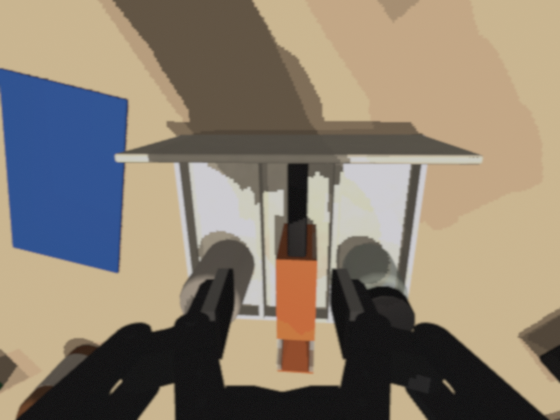

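The wrist view shows the handle at about (298,200), centred between the fingers. Its axis is at y=0.265, top z≈0.082, running x 0.44–0.52, which agrees with the text. Descending to grip.

>>> apply_moves([
  {"jaw": 0.1, "xyz": [3, 6, 62], "twist": 0},
  {"jaw": 0.1, "xyz": [5, 11.5, 110], "twist": 0},
  {"jaw": 0.1, "xyz": [5, 11.5, 124], "twist": 0},
  {"jaw": 0.1, "xyz": [5, 11.5, 124], "twist": 0},
  {"jaw": -1, "xyz": [5, 11.5, 124], "twist": 0},
], grip_force=80)

```text
time: 4.9
ee_pos: [0.4804, 0.2663, 0.0794]
tcp_rot: [-175.1, 1.6, 179.7]
wrist_force: [0.5, 0.0, -0.0]
opening: 0.0297
grasp_force: 0.0
```

>>> apply_moves([
  {"jaw": -1, "xyz": [0, 0, 0], "twist": 0},
  {"jaw": -1, "xyz": [0, 0, 0], "twist": 0},
  {"jaw": -1, "xyz": [0, 0, 0], "twist": 0},
])

```text
time: 5.28
ee_pos: [0.4803, 0.267, 0.0794]
tcp_rot: [-175.2, 1.6, 179.7]
wrist_force: [-2.6, 3.2, 6.2]
opening: 0.0147
grasp_force: 77.9
```

```bash
python3 - <<'E'
from h import *
show();go((.478,.266,.23))
E
```

```text
t 5.28 q [31.5  6.1 -7.5 77.6 -4.9 31.9] p [0.4803 0.267  0.0794] rot [-175.2    1.6  179.7] toolx [-1.    0.   -0.03] tooly [ 0.01  1.   -0.08] toolz [ 0.03 -0.08 -1.  ] op 0.0147 gf 77.9 F [-2.6  3.2  6.2]
(0.478, 0.266, 0.23) -> [  -1.9  -13.7 -150. ]
```

>>> apply_moves([
  {"jaw": -1, "xyz": [-0.5, -4, -45], "twist": 0},
  {"jaw": -1, "xyz": [-1.5, -9, -100], "twist": 0},
  {"jaw": -1, "xyz": [-2, -15, -165], "twist": 0},
  {"jaw": -1, "xyz": [-2, -15, -170], "twist": 0},
])

```text
time: 5.78
ee_pos: [0.4781, 0.2664, 0.2533]
tcp_rot: [-175.2, 1.8, 179.7]
wrist_force: [0.1, -0.2, -4.2]
opening: 0.0139
grasp_force: 79.5
```

```bash
python3 - <<'E'
from h import *
show();go((.476,-.077,.25))
p,d=camera('side');X=cloud(p,d,camera_params('side'))[mask(p,*COL['orange'])&(d>0)]
X=X[(X[:,0]>.45)&(X[:,1]>.15)&(X[:,2]>.12)];print(len(X),rect(X),np.linalg.svd(X-X.mean(0),full_matrices=0)[2].round(3),X[:,2].min(),X[:,2].max())
E
```

```text
t 5.78 q [31.6  5.6 11.2 96.6 -5.  32. ] p [0.4781 0.2664 0.2533] rot [-175.2    1.8  179.7] toolx [-1.    0.01 -0.03] tooly [ 0.01  1.   -0.08] toolz [ 0.03 -0.08 -1.  ] op 0.0139 gf 79.5 F [ 0.1 -0.2 -4.2]
(0.476, -0.077, 0.25) -> [   0.5 -341.9   31.8]
466 [547.  271.1  66.9 166.4  66.1] [[-0.907  0.05  -0.418]
 [ 0.352 -0.455 -0.818]
 [ 0.231  0.889 -0.395]] 0.18319834834243073 0.3313949785052371
```

```bash
python3 - <<'E'
from h import *
p,d=camera('side');W=cloud(p,d,camera_params('side'))
s,ds=camera('scene')
cv2.imwrite('pics/a2.png',np.hstack([p[100:400,100:400],s[100:400,150:450]])[:,:,::-1])
E
```

```text
(no output)
```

View pics/a2.png

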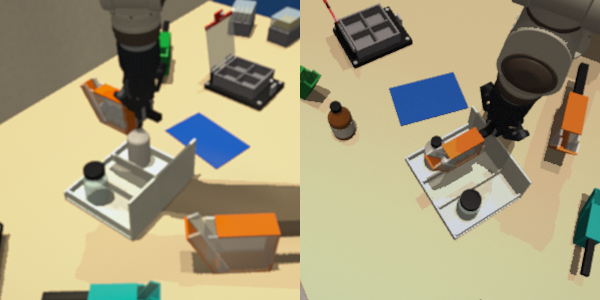

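```bash
python3 - <<'E'
from h import *
for n in('scene','side'):
    p,d=camera(n);W=cloud(p,d,camera_params(n))
    m=(mask(p,*COL['orange'])&(d>0)&(W[...,0]>.48)&(W[...,1]>.15)&(W[...,2]>.12)).astype(np.uint8)
    N,L,S,C=cv2.connectedComponentsWithStats(m)
    for i in range(1,N):
        if S[i,4]<40: continue
        X=W[L==i];print(n,C[i].round(),S[i,4],np.median(X,0).round(3),np.percentile(X,3,0).round(3),np.percentile(X,97,0).round(3),np.linalg.svd(X-X.mean(0),full_matrices=0)[2][[0,2]].round(3).tolist())
E
```

```text
scene [313. 243.] 631 [0.557 0.266 0.254] [0.518 0.25  0.251] [0.594 0.282 0.256] [[0.999, -0.003, -0.033], [0.033, 0.022, 0.999]]
scene [282. 261.] 97 [0.626 0.26  0.243] [0.604 0.251 0.203] [0.635 0.277 0.253] [[-0.504, -0.203, -0.839], [-0.86, 0.034, 0.509]]
side [205. 193.] 298 [0.574 0.268 0.254] [0.486 0.251 0.237] [0.627 0.325 0.304] [[-0.888, 0.347, 0.302], [-0.052, 0.575, -0.816]]
side [231. 222.] 165 [0.513 0.265 0.202] [0.511 0.25  0.179] [0.514 0.278 0.231] [[0.016, 0.293, 0.956], [-1.0, 0.002, 0.016]]
```

>>> apply_moves([
  {"jaw": -1, "xyz": [0, -50, 5], "twist": -0.15},
  {"jaw": -1, "xyz": [0, -110, 10], "twist": -0.33},
  {"jaw": -1, "xyz": [0, -170, 16], "twist": -0.51},
  {"jaw": -1, "xyz": [0, -230, 21], "twist": -0.69},
  {"jaw": -1, "xyz": [0, -290, 27], "twist": -0.87},
])

```text
time: 6.65
ee_pos: [0.4757, -0.0082, 0.2447]
tcp_rot: [-175.6, -2.8, -133.5]
wrist_force: [0.6, 0.8, -2.2]
opening: 0.0141
grasp_force: 79.7
```

>>> apply_moves([
  {"jaw": -1, "xyz": [0, 0, 0], "twist": -0.17},
  {"jaw": -1, "xyz": [0, 0, 0], "twist": -0.34},
  {"jaw": -1, "xyz": [0, 0, 0], "twist": -0.51},
  {"jaw": -1, "xyz": [0, 0, 0], "twist": -0.7},
  {"jaw": -1, "xyz": [0, 0, 0], "twist": -0.7},
])

```text
time: 7.28
ee_pos: [0.476, -0.0065, 0.2449]
tcp_rot: [-178.4, -4.9, -93.7]
wrist_force: [0.1, -0.4, -3.2]
opening: 0.0143
grasp_force: 79.6
```

```bash
python3 - <<'E'
from h import *
show();go((.476,-.08,.25),(.476,-.08,.1),(.476,-.08,.08))
p,d=camera('scene');W=cloud(p,d,camera_params('scene'))
m=(mask(p,*COL['orange'])&(d>0)&(W[...,0]>.4)&(W[...,0]<.55)&(abs(W[...,1])<.15)&(W[...,2]>.2)).astype(np.uint8)
N,L,S,C=cv2.connectedComponentsWithStats(m)
for i in range(1,N):
        if S[i,4]<40: continue
        X=W[L==i];print(C[i].round(),S[i,4],np.median(X,0).round(3),rect(X),np.linalg.svd(X-X.mean(0),full_matrices=0)[2][[0,2]].round(3).tolist())
E
```

```text
t 7.28 q [  2.1  -6.4  -1.6  93.6  -5.1 -84.3] p [ 0.476  -0.0065  0.2449] rot [-178.4   -4.9  -93.7] toolx [-0.06 -0.99  0.09] tooly [-1.    0.06 -0.03] toolz [ 0.02 -0.09 -1.  ] op 0.0143 gf 79.6 F [ 0.1 -0.4 -3.2]
(0.476, -0.08, 0.25) -> [73.5 -4.7  1.4]
(0.476, -0.08, 0.1) -> [ 60.6  -0.5 150.8]
(0.476, -0.08, 0.08) -> [ 58.9   0.  170.7]
[292. 163.] 460 [0.483 0.073 0.242] [482.1  71.4  79.   33.8  86.5] [[0.037, 0.991, -0.132], [-0.035, -0.131, -0.991]]
```

>>> apply_moves([
  {"jaw": -1, "xyz": [66, -3, 50], "twist": 0},
  {"jaw": -1, "xyz": [63, -2, 105], "twist": 0},
  {"jaw": -1, "xyz": [61, -1, 148], "twist": 0},
  {"jaw": -1, "xyz": [61, -1, 150], "twist": 0},
], grip_force=20)

```text
time: 7.82
ee_pos: [0.4746, -0.0802, 0.0985]
tcp_rot: [-178.7, -4.9, -93.9]
wrist_force: [0.7, 0.4, -2.8]
opening: 0.0142
grasp_force: 79.7
```

>>> apply_moves([
  {"jaw": -1, "xyz": [-1, 0, 7], "twist": 0},
  {"jaw": -1, "xyz": [-1, 0, 13], "twist": 0},
  {"jaw": -1, "xyz": [-2, 0, 19], "twist": 0},
  {"jaw": -1, "xyz": [-2, 0, 21], "twist": 0},
])

```text
time: 8.32
ee_pos: [0.4795, -0.0807, 0.0837]
tcp_rot: [-178.0, -5.0, -93.7]
wrist_force: [-2.1, -6.1, 10.2]
opening: 0.0145
grasp_force: 80.9
```

```bash
python3 - <<'E'
from h import *
show()
p,d=camera('scene');W=cloud(p,d,camera_params('scene'))
m=(mask(p,*COL['orange'])&(d>0)&(W[...,0]>.4)&(W[...,0]<.55)&(abs(W[...,1])<.15)&(W[...,2]>.05)).astype(np.uint8)
N,L,S,C=cv2.connectedComponentsWithStats(m)
for i in range(1,N):
        if S[i,4]<40: continue
        X=W[L==i];print(C[i].round(),S[i,4],np.median(X,0).round(3),rect(X),np.linalg.svd(X-X.mean(0),full_matrices=0)[2][[0,2]].round(3).tolist())
E
```

```text
t 8.32 q [ -6.9  -6.  -19.2  74.6  -4.9 -93.3] p [ 0.4795 -0.0807  0.0837] rot [-178.    -5.   -93.7] toolx [-0.06 -0.99  0.09] tooly [-1.    0.06 -0.03] toolz [ 0.03 -0.09 -1.  ] op 0.0145 gf 80.9 F [-2.1 -6.1 10.2]
[273. 178.] 325 [ 0.486 -0.004  0.088] [484.3  -5.7  86.4  33.6  86.2] [[0.064, 0.997, -0.042], [0.026, 0.04, 0.999]]
```

>>> apply_moves([
  {"jaw": 0.2, "xyz": [0, 0, 0], "twist": 0},
  {"jaw": 0.2, "xyz": [0, 0, 0], "twist": 0},
  {"jaw": 0.2, "xyz": [0, 0, 0], "twist": 0},
  {"jaw": 0.2, "xyz": [0, 0, -40], "twist": 0},
  {"jaw": 0.2, "xyz": [0, 0, -100], "twist": 0},
])

```text
time: 9.0
ee_pos: [0.4745, -0.071, 0.1803]
tcp_rot: [-178.5, -4.9, -93.6]
wrist_force: [1.0, 0.0, 0.6]
opening: 0.0515
grasp_force: 0.0
```

>>> apply_moves([
  {"jaw": 0.2, "xyz": [0, 0, -60], "twist": 0},
  {"jaw": 0.2, "xyz": [0, 0, -120], "twist": 0},
  {"jaw": 0.2, "xyz": [0, 0, -180], "twist": 0},
])

```text
time: 9.38
ee_pos: [0.4707, -0.0553, 0.362]
tcp_rot: [-178.2, -4.9, -93.7]
wrist_force: [1.5, -0.4, 0.6]
opening: 0.0513
grasp_force: 0.0
```

```bash
cat >> h.py <<'E'
def shk(n='scene',box=(.35,.6,-.2,.15)):
    p,d=camera(n);W=cloud(p,d,camera_params(n))
    m=(mask(p,*COL['orange'])&(d>0)&(W[...,0]>box[0])&(W[...,0]<box[1])&(W[...,1]>box[2])&(W[...,1]<box[3])&(W[...,2]>.05)).astype(np.uint8)
    N,L,S,C=cv2.connectedComponentsWithStats(m)
    for i in range(1,N):
        if S[i,4]<40: continue
        X=W[L==i];print(n,C[i].round(),S[i,4],np.median(X,0).round(3),rect(X),np.linalg.svd(X-X.mean(0),full_matrices=0)[2][[0,2]].round(3).tolist())
    g=cv2.cvtColor(p,cv2.COLOR_RGB2GRAY)
    s=(d>0)&(g<60)&(W[...,2]>.065)&(W[...,2]<.095)&(W[...,0]>box[0])&(W[...,0]<box[1])&(W[...,1]>box[2])&(W[...,1]<box[3])
    if s.sum()>30: print('handle',s.sum(),rect(W[s]),np.median(W[s],0).round(4))
E
python3 -c "
from h import *
show();shk();shk('side')"
```

```text
t 9.38 q [ -3.9  -3.   14.9 106.1  -4.9 -90.4] p [ 0.4707 -0.0553  0.362 ] rot [-178.2   -4.9  -93.7] toolx [-0.06 -0.99  0.09] tooly [-1.    0.06 -0.03] toolz [ 0.03 -0.09 -1.  ] op 0.0513 gf 0.0 F [ 1.5 -0.4  0.6]
scene [272. 178.] 311 [ 0.486 -0.009  0.085] [485.   -9.7  84.6  33.6  86.3] [[0.065, 0.998, 0.004], [-0.028, 0.006, -1.0]]
handle 123 [509.6 -81.3  90.2 279.5  19.3] [ 0.4838 -0.0852  0.0812]
side [310. 209.] 243 [ 0.48  -0.007  0.088] [481.6 -10.8  88.3  32.9  86.6] [[-0.097, -0.995, -0.001], [-0.01, -0.0, 1.0]]
handle 114 [483.6 -32.3 192.1  24.7  88.1] [ 0.4747 -0.093   0.0828]
```

>>> apply_moves([
  {"jaw": 0.2, "xyz": [0, 0, -300], "twist": 0.9},
  {"jaw": 0.2, "xyz": [0, 0, -300], "twist": 0.9},
  {"jaw": 0.2, "xyz": [0, 0, -300], "twist": 0.9},
  {"jaw": 0.2, "xyz": [0, 0, -300], "twist": 0.9},
  {"jaw": 0.2, "xyz": [0, 0, -300], "twist": 0.9},
])

```text
time: 10.1
ee_pos: [0.5256, -0.0471, 0.5628]
tcp_rot: [-170.3, 3.3, -139.7]
wrist_force: [16.0, -1.3, 31.0]
opening: 0.0514
grasp_force: 0.0
```

```bash
cat > fk.py <<'E'
import numpy as np
from scipy.optimize import least_squares
D=np.array([[5.01,10.03,95.1,.5498,.2476],[26.6,69.3,130,.5643,.5025],[8.52,32.06,108.25,.5615,.4053],[-3,14.9,106.1,.474,.362],[6.1,-7.5,77.6,.5495,.0794],[-20.4,-2.9,103.1,.3695,.3336],[-6.4,-1.6,93.6,.476,.2449]])
def fk(x,q2,q3,q4):
    a0,h,L1,L2,e,LT=x;q2,q3,q4=np.radians([q2,q3,q4]);el=q3-q2;ph=q2-q3+q4
    return a0+L1*np.sin(q2)+L2*np.cos(el)-e*np.sin(el)+LT*np.cos(ph), h+L1*np.cos(q2)+L2*np.sin(el)+e*np.cos(el)-LT*np.sin(ph)
def res(x):
    r,z=fk(x,*D[:,:3].T);return np.r_[r-D[:,3],z-D[:,4],0.01*(np.array(x)-[0,.3,.4,.4,0,.2])]
X=least_squares(res,[0,.3,.4,.4,0,.2]).x
if __name__=='__main__': print(X.round(3),res(X).round(4))
E
python3 fk.py; python3 -c "
from h import *
show()"
```

```text
[0.001 0.156 0.419 0.518 0.036 0.407] [ 0.0003  0.     -0.0002 -0.0001 -0.0003 -0.      0.0002  0.0004 -0.0001
  0.0002 -0.0004 -0.0002 -0.0001  0.0002  0.     -0.0014  0.0002  0.0012
  0.0004  0.0021]
t 10.1 q [ -2.6  21.3  70.8 130.4  -4.9 -43.1] p [ 0.5256 -0.0471  0.5628] rot [-170.3    3.3 -139.7] toolx [-0.76 -0.65 -0.06] tooly [-0.63  0.76 -0.17] toolz [ 0.15 -0.09 -0.98] op 0.0514 gf 0.0 F [16.  -1.3 31. ]
```

```bash
python3 -c "
from h import *
show();print(st()[0]['q']);go((.3,.35,.5),(-.065,.55,.45))"
```

```text
t 10.1 q [ -2.6  21.3  70.8 130.4  -4.9 -43.1] p [ 0.5256 -0.0471  0.5628] rot [-170.3    3.3 -139.7] toolx [-0.76 -0.65 -0.06] tooly [-0.63  0.76 -0.17] toolz [ 0.15 -0.09 -0.98] op 0.0514 gf 0.0 F [16.  -1.3 31. ]
[ -2.63893734  21.33698114  70.79342347 130.43252514  -4.88962487
 -43.07760105]
(0.3, 0.35, 0.5) -> [-81.3 453.7  -9.2]
(-0.065, 0.55, 0.45) -> [ 70.1 843.8 -34. ]
```

>>> apply_moves([
  {"jaw": -0.2, "xyz": [-81, 454, 0], "twist": -0.87},
  {"jaw": -0.2, "xyz": [-81, 454, 0], "twist": -0.87},
  {"jaw": -0.2, "xyz": [-81, 454, 0], "twist": -0.87},
  {"jaw": -0.2, "xyz": [-81, 454, 0], "twist": -0.87},
  {"jaw": -0.2, "xyz": [-81, 454, 0], "twist": -0.87},
])

```text
time: 10.72
ee_pos: [0.3719, 0.2175, 0.5156]
tcp_rot: [-171.1, -5.4, -90.0]
wrist_force: [0.8, 1.5, 0.8]
opening: 0.0343
grasp_force: 0.0
```

```bash
python3 -c "
from h import *
show();go((-.065,.55,.45))"
```

```text
t 10.72 q [ 36.2   1.2  38.5 123.3  -9.5 -54.6] p [0.3719 0.2175 0.5156] rot [-171.1   -5.4  -90. ] toolx [ 0.   -1.    0.09] tooly [-0.99 -0.02 -0.15] toolz [ 0.15 -0.09 -0.98] op 0.0343 gf 0.0 F [0.8 1.5 0.8]
(-0.065, 0.55, 0.45) -> [-337.5  436.7  -33.5]
```

>>> apply_moves([
  {"jaw": -0.2, "xyz": [-492, 475, 100], "twist": 0},
  {"jaw": -0.2, "xyz": [-492, 475, 100], "twist": 0},
  {"jaw": -0.2, "xyz": [-492, 475, 100], "twist": 0},
  {"jaw": -0.2, "xyz": [-492, 475, 100], "twist": 0},
  {"jaw": -0.2, "xyz": [-492, 475, 100], "twist": 0},
])

```text
time: 11.35
ee_pos: [0.1672, 0.4324, 0.4171]
tcp_rot: [-171.1, -5.3, -90.2]
wrist_force: [1.7, -0.0, 0.2]
opening: 0.0343
grasp_force: 0.0
```

>>> apply_moves([
  {"jaw": -0.2, "xyz": [-269, 260, 55], "twist": 0},
  {"jaw": -0.2, "xyz": [-269, 260, 55], "twist": 0},
  {"jaw": -0.2, "xyz": [-269, 260, 55], "twist": 0},
  {"jaw": -0.2, "xyz": [-269, 260, 55], "twist": 0},
  {"jaw": -0.2, "xyz": [-269, 260, 55], "twist": 0},
])

```text
time: 11.98
ee_pos: [-0.0371, 0.6472, 0.3185]
tcp_rot: [-171.1, -5.3, -90.2]
wrist_force: [1.3, 0.6, 1.2]
opening: 0.0342
grasp_force: 0.0
```

```bash
python3 -c "
from h import *
show();go((-.065,.55,.45))"
```

```text
t 11.97 q [ 96.7  30.7  49.8 115.5  -8.2   6.9] p [-0.0371  0.6472  0.3185] rot [-171.1   -5.3  -90.2] toolx [-0.   -1.    0.09] tooly [-0.99 -0.01 -0.15] toolz [ 0.15 -0.09 -0.98] op 0.0342 gf 0.0 F [1.3 0.6 1.2]
(-0.065, 0.55, 0.45) -> [ 109.2    8.4 -124.6]
```

>>> apply_moves([
  {"jaw": -0.2, "xyz": [-50, 5, -5], "twist": 0},
  {"jaw": -0.2, "xyz": [-100, 10, -10], "twist": 0},
  {"jaw": -0.2, "xyz": [-150, 15, -15], "twist": 0},
  {"jaw": -0.2, "xyz": [-200, 20, -20], "twist": 0},
  {"jaw": -0.2, "xyz": [-250, 25, -25], "twist": 0},
])

```text
time: 12.6
ee_pos: [-0.0453, 0.7602, 0.2575]
tcp_rot: [-171.3, -2.1, -89.8]
wrist_force: [0.6, -0.0, 0.7]
opening: 0.0343
grasp_force: 0.0
```

```bash
python3 -c "
from h import *
show()"
```

```text
t 12.6 q [ 96.4  48.6  70.8 115.2  -8.4   6.2] p [-0.0453  0.7602  0.2575] rot [-171.3   -2.1  -89.8] toolx [ 0.   -1.    0.04] tooly [-0.99 -0.01 -0.15] toolz [ 0.15 -0.04 -0.99] op 0.0343 gf 0.0 F [ 0.6 -0.   0.7]
```

>>> apply_moves([
  {"jaw": -0.2, "xyz": [-307, 10, -51], "twist": 0},
  {"jaw": -0.2, "xyz": [-307, 10, -51], "twist": 0},
  {"jaw": -0.2, "xyz": [-307, 10, -51], "twist": 0},
  {"jaw": -0.2, "xyz": [-307, 10, -51], "twist": 0},
  {"jaw": -0.2, "xyz": [-307, 10, -51], "twist": 0},
])

```text
time: 13.22
ee_pos: [-0.0389, 0.8238, 0.1938]
tcp_rot: [-171.5, 1.3, -89.2]
wrist_force: [-0.2, -0.0, 0.4]
opening: 0.0344
grasp_force: 0.0
```

```bash
python3 -c "
from h import *
show()"
```

```text
t 13.22 q [ 95.5  53.1  70.7 107.   -8.6   4.8] p [-0.0389  0.8238  0.1938] rot [-171.5    1.3  -89.2] toolx [ 0.01 -1.   -0.02] tooly [-0.99 -0.01 -0.15] toolz [ 0.15  0.02 -0.99] op 0.0344 gf 0.0 F [-0.2 -0.   0.4]
```

>>> apply_moves([
  {"jaw": -0.2, "xyz": [254, -27, -315], "twist": 0},
  {"jaw": -0.2, "xyz": [254, -27, -315], "twist": 0},
  {"jaw": -0.2, "xyz": [254, -27, -315], "twist": 0},
  {"jaw": -0.2, "xyz": [254, -27, -315], "twist": 0},
  {"jaw": -0.2, "xyz": [254, -27, -315], "twist": 0},
])

```text
time: 13.85
ee_pos: [-0.0515, 0.6204, 0.4355]
tcp_rot: [-171.5, 1.4, -89.2]
wrist_force: [0.6, 0.9, -0.9]
opening: 0.0341
grasp_force: 0.0
```

>>> apply_moves([
  {"jaw": -0.2, "xyz": [60, -20, -310], "twist": 0},
  {"jaw": -0.2, "xyz": [60, -20, -310], "twist": 0},
  {"jaw": -0.2, "xyz": [60, -20, -310], "twist": 0},
  {"jaw": -0.2, "xyz": [60, -20, -310], "twist": 0},
  {"jaw": -0.2, "xyz": [60, -20, -310], "twist": 0},
])

```text
time: 14.48
ee_pos: [-0.0495, 0.552, 0.5278]
tcp_rot: [-172.1, 6.2, -88.5]
wrist_force: [0.0, -1.1, -0.7]
opening: 0.0346
grasp_force: 0.0
```

```bash
python3 -c "
from h import *
show()"
```

```text
t 14.47 q [ 99.3  25.2  70.7 130.5  -8.6   7.9] p [-0.0495  0.552   0.5278] rot [-172.1    6.2  -88.5] toolx [ 0.03 -0.99 -0.11] tooly [-0.99 -0.01 -0.14] toolz [ 0.13  0.11 -0.98] op 0.0346 gf 0.0 F [ 0.  -1.1 -0.7]
```

>>> apply_moves([
  {"jaw": -0.2, "xyz": [143, 0, -277], "twist": 0},
  {"jaw": -0.2, "xyz": [143, 0, -277], "twist": 0},
  {"jaw": -0.2, "xyz": [143, 0, -277], "twist": 0},
  {"jaw": -0.2, "xyz": [143, 0, -277], "twist": 0},
  {"jaw": -0.2, "xyz": [143, 0, -277], "twist": 0},
])

```text
time: 15.1
ee_pos: [-0.0523, 0.51, 0.5836]
tcp_rot: [-173.1, 12.1, -87.7]
wrist_force: [-0.4, -0.3, 0.1]
opening: 0.0341
grasp_force: 0.0
```

>>> apply_moves([
  {"jaw": -0.2, "xyz": [143, 0, -277], "twist": 0},
  {"jaw": -0.2, "xyz": [143, 0, -277], "twist": 0},
  {"jaw": -0.2, "xyz": [143, 0, -277], "twist": 0},
  {"jaw": -0.2, "xyz": [143, 0, -277], "twist": 0},
  {"jaw": -0.2, "xyz": [143, 0, -277], "twist": 0},
])

```text
time: 15.72
ee_pos: [-0.0475, 0.4624, 0.6354]
tcp_rot: [-174.0, 18.1, -87.0]
wrist_force: [0.4, 0.5, -0.1]
opening: 0.0347
grasp_force: 0.0
```

```bash
python3 -c "
from h import *
show()"
```

```text
t 15.72 q [100.7  13.1  70.7 130.4  -8.3   7.4] p [-0.0475  0.4624  0.6354] rot [-174.    18.1  -87. ] toolx [ 0.05 -0.95 -0.31] tooly [-0.99 -0.02 -0.1 ] toolz [ 0.09  0.31 -0.95] op 0.0347 gf 0.0 F [ 0.4  0.5 -0.1]
```

>>> apply_moves([
  {"jaw": -0.2, "xyz": [143, 0, -277], "twist": 0},
  {"jaw": -0.2, "xyz": [143, 0, -277], "twist": 0},
  {"jaw": -0.2, "xyz": [143, 0, -277], "twist": 0},
  {"jaw": -0.2, "xyz": [143, 0, -277], "twist": 0},
  {"jaw": -0.2, "xyz": [143, 0, -277], "twist": 0},
])

```text
time: 16.35
ee_pos: [-0.0327, 0.4092, 0.6825]
tcp_rot: [-174.8, 24.0, -86.4]
wrist_force: [0.1, -0.1, -0.3]
opening: 0.0341
grasp_force: 0.0
```

>>> apply_moves([
  {"jaw": -0.2, "xyz": [143, 0, -277], "twist": 0},
  {"jaw": -0.2, "xyz": [143, 0, -277], "twist": 0},
  {"jaw": -0.2, "xyz": [143, 0, -277], "twist": 0},
  {"jaw": -0.2, "xyz": [143, 0, -277], "twist": 0},
  {"jaw": -0.2, "xyz": [143, 0, -277], "twist": 0},
])

```text
time: 16.98
ee_pos: [-0.0067, 0.349, 0.7243]
tcp_rot: [-175.1, 30.0, -85.8]
wrist_force: [-0.4, -0.6, 0.4]
opening: 0.0341
grasp_force: 0.0
```

>>> apply_moves([
  {"jaw": -0.2, "xyz": [143, 0, -277], "twist": 0},
  {"jaw": -0.2, "xyz": [143, 0, -277], "twist": 0},
  {"jaw": -0.2, "xyz": [143, 0, -277], "twist": 0},
  {"jaw": -0.2, "xyz": [143, 0, -277], "twist": 0},
  {"jaw": -0.2, "xyz": [143, 0, -277], "twist": 0},
])

```text
time: 17.6
ee_pos: [-0.0275, 0.2757, 0.7761]
tcp_rot: [-172.9, 40.9, -84.8]
wrist_force: [-0.2, 0.4, 0.1]
opening: 0.0343
grasp_force: 0.0
```

```bash
cat > ik.py <<'E'
import numpy as np
from scipy.optimize import least_squares
from scipy.spatial.transform import Rotation as Ro
from fk import X as P
LO=np.array([-179.16,-48.56,-65.8,-126.05,-82.76,-180]);HI=np.array([179.16,103.87,70.77,130.52,87.17,180])
S5=[1.0]; LB=.27
def fk6(q):
    a0,h,L1,L2,e,LT=P;q=np.radians(q);el=q[2]-q[1]
    Y=lambda a:Ro.from_euler('y',a).as_matrix();Z=lambda a:Ro.from_euler('z',a).as_matrix()
    r=a0+L1*np.sin(q[1])+L2*np.cos(el)-e*np.sin(el);z=h+L1*np.cos(q[1])+L2*np.sin(el)+e*np.cos(el)
    ph=q[1]-q[2]+q[3]
    # link frame: x along link, tool z = link x turned by j5 about link 'up'
    A=Z(q[0])@Y(ph)                       # A[:,0]: link direction
    B=A@Z(S5[0]*q[4])                     # B[:,0]: tool z
    T=np.column_stack([-B[:,2],-B[:,1],B[:,0]])@Z(q[5])@np.eye(3)
    p=Z(q[0])@[r,0,z]+(LT-LB)*A[:,0]+LB*B[:,0]
    return p,T
def ik(p,R,q0):
    f=lambda q:np.r_[(fk6(q)[0]-p)*5,(fk6(q)[1]-R).ravel()]
    s=least_squares(f,np.clip(q0,LO+.1,HI-.1),bounds=(LO,HI),x_scale=30.);return s.x,np.linalg.norm(s.fun)
E
python3 - <<'E'
from h import *
import ik
show();o,p,R=st()
for s in(1,-1):
    ik.S5[0]=s;a,T=ik.fk6(o['q']);print(s,(a-p).round(4));print((T.T@R).round(2))
E
```

```text
t 17.6 q [114.3  -7.2  70.7 130.4 -19.3  15.2] p [-0.0275  0.2757  0.7761] rot [-172.9   40.9  -84.8] toolx [ 0.07 -0.75 -0.66] tooly [-1.   -0.01 -0.09] toolz [ 0.06  0.66 -0.75] op 0.0343 gf 0.0 F [-0.2  0.4  0.1]
1 [ 0.0016 -0.002  -0.0009]
[[ 0.86 -0.51  0.  ]
 [-0.51 -0.86  0.  ]
 [ 0.    0.    1.  ]]
-1 [-0.1609 -0.0754 -0.0009]
[[ 0.88 -0.45  0.16]
 [-0.45 -0.66  0.6 ]
 [ 0.16  0.6   0.78]]
```

```bash
sed -i 's/T=np.column_stack(\[-B\[:,2\],-B\[:,1\],B\[:,0\]\])@Z(q\[5\])@np.eye(3)/T=np.column_stack([-B[:,2],B[:,1],B[:,0]])@Z(q[5]+OFF)/; s/^S5=/OFF=0.0\nS5=/' ik.py
python3 - <<'E'
from h import *
import ik
o,p,R=st();a,T=ik.fk6(o['q']);M=T.T@R;ik.OFF=np.arctan2(M[1,0],M[0,0]);print('OFF',ik.OFF)
open('ik.py','a').write(f'\nOFF={ik.OFF}\n')
T=ik.fk6(o['q'])[1];print('chk',np.abs(T-R).max())
q=o['q']
def tr(name,pt,tw,q):
    x,e=ik.ik(np.array(pt),R@Ro.from_euler('z',tw).as_matrix(),q);print(name,pt,tw,x.round(0),round(e,4));return x
for t in((.2,.3,.66),(.45,.25,.55),(.47,0,.4),(.47,-.177,.174),(.478,-.091,.076)): q=tr('w',t,.1,q)
g=q
for z in(.25,.235):
  for x,y in((.48,-.235),(.48,-.30),(.545,-.235),(.545,-.30)):
    q=tr('pour',(x,y,z),.1,g); q=tr('p90',(x,y,z),.1+1.57,q);q=tr('p180',(x,y,z),.1+3.0,q)
go((.2,.3,.66),(.45,.25,.55))
E
```

```text
OFF 1.1215233216557717e-16
chk 3.885780586188048e-16
w (0.2, 0.3, 0.66) 0.1 [ 34. -19.  33. 113.  31. -45.] 0.0
w (0.45, 0.25, 0.55) 0.1 [  9.  -1.  31. 110.  40. -73.] 0.0
w (0.47, 0, 0.4) 0.1 [ -21.    3.   17.  118.   40. -113.] 0.0
w (0.47, -0.177, 0.174) 0.1 [ -38.   16.    6.  105.   34. -133.] 0.0
w (0.478, -0.091, 0.076) 0.1 [ -30.   12.  -10.   88.   37. -124.] 0.0
pour (0.48, -0.235, 0.25) 0.1 [ -42.   23.   23.  117.   32. -137.] 0.0
p90 (0.48, -0.235, 0.25) 1.6700000000000002 [-42.  23.  23. 117.  32. -47.] 0.0
p180 (0.48, -0.235, 0.25) 3.1 [-42.  23.  23. 117.  32.  35.] 0.0
pour (0.48, -0.3, 0.25) 0.1 [ -46.   31.   33.  122.   30. -141.] 0.0
p90 (0.48, -0.3, 0.25) 1.6700000000000002 [-46.  31.  33. 122.  30. -51.] 0.0
p180 (0.48, -0.3, 0.25) 3.1 [-46.  31.  33. 122.  30.  31.] 0.0
pour (0.545, -0.235, 0.25) 0.1 [ -38.   30.   33.  118.   34. -133.] 0.0
p90 (0.545, -0.235, 0.25) 1.6700000000000002 [-38.  30.  33. 118.  34. -43.] 0.0
p180 (0.545, -0.235, 0.25) 3.1 [-38.  30.  33. 118.  34.  39.] 0.0
pour (0.545, -0.3, 0.25) 0.1 [ -42.   39.   45.  124.   32. -137.] 0.0
p
[... 408 characters left out ...]
31.  120.   30. -141.] 0.0
p90 (0.48, -0.3, 0.235) 1.6700000000000002 [-46.  31.  31. 120.  30. -51.] 0.0
p180 (0.48, -0.3, 0.235) 3.1 [-46.  31.  31. 120.  30.  31.] 0.0
pour (0.545, -0.235, 0.235) 0.1 [ -38.   30.   31.  116.   34. -133.] 0.0
p90 (0.545, -0.235, 0.235) 1.6700000000000002 [-38.  30.  31. 116.  34. -43.] 0.0
p180 (0.545, -0.235, 0.235) 3.1 [-38.  30.  31. 116.  34.  39.] 0.0
pour (0.545, -0.3, 0.235) 0.1 [ -42.   38.   43.  122.   32. -137.] 0.0
p90 (0.545, -0.3, 0.235) 1.6700000000000002 [-42.  38.  43. 122.  32. -47.] 0.0
p180 (0.545, -0.3, 0.235) 3.1 [-42.  38.  43. 122.  32.  35.] 0.0
(0.2, 0.3, 0.66) -> [  73.3 -215.8  117.7]
(0.45, 0.25, 0.55) -> [ 200.  -454.   183.4]
```

>>> apply_moves([
  {"jaw": -0.2, "xyz": [200, -454, 183], "twist": 0.1},
  {"jaw": -0.2, "xyz": [200, -454, 183], "twist": 0.1},
  {"jaw": -0.2, "xyz": [200, -454, 183], "twist": 0.1},
  {"jaw": -0.2, "xyz": [200, -454, 183], "twist": 0.1},
  {"jaw": -0.2, "xyz": [200, -454, 183], "twist": 0.1},
])

```text
time: 18.23
ee_pos: [0.078, 0.2722, 0.7185]
tcp_rot: [-177.9, 39.4, -91.6]
wrist_force: [-0.4, 1.0, 0.3]
opening: 0.034
grasp_force: 0.0
```

```bash
python3 -c "
from h import *
show();go((.45,.2,.55),(.47,0,.4),(.47,-.177,.174))"
```

```text
t 18.23 q [ 58.2 -20.3  45.4 119.4  16.7 -24. ] p [0.078  0.2722 0.7185] rot [-177.9   39.4  -91.6] toolx [-0.02 -0.77 -0.63] tooly [-1.    0.05 -0.03] toolz [ 0.05  0.63 -0.77] op 0.034 gf 0.0 F [-0.4  1.   0.3]
(0.45, 0.2, 0.55) -> [ 155.  -370.2  104.5]
(0.47, 0, 0.4) -> [ 404.2 -396.    94.7]
(0.47, -0.177, 0.174) -> [ 684.4 -398.5  157.1]
```

>>> apply_moves([
  {"jaw": -0.2, "xyz": [404, -396, 95], "twist": 0},
  {"jaw": -0.2, "xyz": [404, -396, 95], "twist": 0},
  {"jaw": -0.2, "xyz": [404, -396, 95], "twist": 0},
  {"jaw": -0.2, "xyz": [404, -396, 95], "twist": 0},
  {"jaw": -0.2, "xyz": [404, -396, 95], "twist": 0},
])

```text
time: 18.85
ee_pos: [0.2165, 0.1785, 0.6027]
tcp_rot: [-177.8, 39.4, -91.5]
wrist_force: [0.9, 1.5, 0.9]
opening: 0.0342
grasp_force: 0.0
```

```bash
python3 -c "
from h import *
show();go((.47,-.05,.4),(.47,-.177,.174))"
```

```text
t 18.85 q [  2.5 -20.4  25.8 130.1  39.  -83. ] p [0.2165 0.1785 0.6027] rot [-177.8   39.4  -91.5] toolx [-0.02 -0.77 -0.63] tooly [-1.    0.05 -0.03] toolz [ 0.05  0.63 -0.77] op 0.0342 gf 0.0 F [0.9 1.5 0.9]
(0.47, -0.05, 0.4) -> [ 300.  -258.6   25.9]
(0.47, -0.177, 0.174) -> [ 541.5 -258.3  120.1]
```

>>> apply_moves([
  {"jaw": -0.2, "xyz": [120, -254, 42], "twist": 0},
  {"jaw": -0.2, "xyz": [120, -254, 42], "twist": 0},
  {"jaw": -0.2, "xyz": [120, -254, 42], "twist": 0},
  {"jaw": -0.2, "xyz": [120, -254, 42], "twist": 0},
  {"jaw": -0.2, "xyz": [120, -254, 42], "twist": 0},
])

```text
time: 19.48
ee_pos: [0.4719, 0.0992, 0.4984]
tcp_rot: [-178.3, 39.3, -91.8]
wrist_force: [-1.0, 0.4, 1.2]
opening: 0.0337
grasp_force: 0.0
```

```bash
python3 -c "
from h import *
show();go((.47,-.19,.185))"
```

```text
t 19.48 q [ -8.7   3.9  31.2 120.8  39.2 -97.5] p [0.4719 0.0992 0.4984] rot [-178.3   39.3  -91.8] toolx [-0.02 -0.77 -0.63] tooly [-1.    0.05 -0.02] toolz [ 0.05  0.63 -0.77] op 0.0337 gf 0.0 F [-1.   0.4  1.2]
(0.47, -0.19, 0.185) -> [422.3  -5.6  59.5]
```

>>> apply_moves([
  {"jaw": -0.2, "xyz": [422, -6, 60], "twist": 0},
  {"jaw": -0.2, "xyz": [422, -6, 60], "twist": 0},
  {"jaw": -0.2, "xyz": [422, -6, 60], "twist": 0},
  {"jaw": -0.2, "xyz": [422, -6, 60], "twist": 0},
  {"jaw": -0.2, "xyz": [422, -6, 60], "twist": 0},
])

```text
time: 20.1
ee_pos: [0.4687, -0.1126, 0.2695]
tcp_rot: [-178.0, 39.3, -91.6]
wrist_force: [0.5, -0.2, -1.0]
opening: 0.0342
grasp_force: 0.0
```

>>> apply_moves([
  {"jaw": -0.2, "xyz": [113, -1, 16], "twist": 0},
  {"jaw": -0.2, "xyz": [113, -1, 16], "twist": 0},
  {"jaw": -0.2, "xyz": [113, -1, 16], "twist": 0},
])

```text
time: 20.48
ee_pos: [0.4675, -0.1898, 0.1836]
tcp_rot: [-178.4, 39.5, -92.0]
wrist_force: [0.4, 1.0, 0.4]
opening: 0.034
grasp_force: 0.0
```

```bash
python3 - <<'E'
from h import *
show();go((.478,-.091,.076),(.478,-.128,.121))
c=camera_params('wrist');p,d=camera('wrist');W=cloud(p,d,c);cv2.imwrite('pics/w2.png',p[:,:,::-1])
g=cv2.cvtColor(p,cv2.COLOR_RGB2GRAY)
m=mask(p,*COL['orange'])&(d>0)&(W[...,2]>.08);print(rect(W[m]),m.sum(),np.median(W[m],0))
s=(d>0)&(g<60)&(W[...,2]>.05)&(W[...,2]<.1)&(W[...,0]>.4)&(W[...,0]<.55)&(W[...,1]>-.16)&(W[...,1]<-.03)
X=W[s];print(s.sum(),rect(X),np.median(X,0),np.percentile(X,2,0),np.percentile(X,98,0))
E
```

```text
t 20.48 q [ -38.4   16.8    8.3  106.3   31.9 -133. ] p [ 0.4675 -0.1898  0.1836] rot [-178.4   39.5  -92. ] toolx [-0.03 -0.77 -0.64] tooly [-1.    0.05 -0.02] toolz [ 0.05  0.63 -0.77] op 0.034 gf 0.0 F [0.4 1.  0.4]
(0.478, -0.091, 0.076) -> [ -7.9  -2.9 146.3]
(0.478, -0.128, 0.121) -> [-8.1 -5.9 88.1]
[361.2 135.  100.1 450.2  44.2] 1001 [ 0.4823976  -0.01284416  0.08368856]
1232 [480.9 -86.7  81.1  21.6  88.4] [ 0.47928323 -0.10200231  0.07940827] [ 0.47126314 -0.12653416  0.0588872 ] [ 0.49083046 -0.04706702  0.08042665]
```

View pics/w2.png

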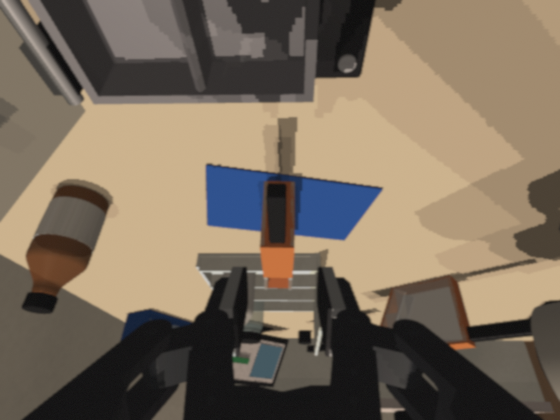

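The handle is at (278,212) between the fingers, with its axis at x≈0.479 and y from -0.127 to -0.047. Taking it with the leaning tool.

>>> apply_moves([
  {"jaw": -0.2, "xyz": [-8, -4, 60], "twist": 0},
  {"jaw": -0.2, "xyz": [-8, -4, 115], "twist": 0},
  {"jaw": -0.2, "xyz": [-8, -4, 146], "twist": 0},
  {"jaw": -0.2, "xyz": [-8, -4, 147], "twist": 0},
  {"jaw": -1, "xyz": [-8, -4, 147], "twist": 0},
], grip_force=120)

```text
time: 21.15
ee_pos: [0.4813, -0.0898, 0.0814]
tcp_rot: [-177.8, 39.3, -91.4]
wrist_force: [-1.3, -0.9, -0.3]
opening: 0.0171
grasp_force: 0.2
```

>>> apply_moves([
  {"jaw": -1, "xyz": [0, 0, 0], "twist": 0},
  {"jaw": -1, "xyz": [0, 0, 0], "twist": 0},
])

```text
time: 21.4
ee_pos: [0.4812, -0.0904, 0.0815]
tcp_rot: [-177.8, 39.3, -91.5]
wrist_force: [-3.1, -0.6, 7.2]
opening: 0.0135
grasp_force: 118.1
```

```bash
python3 - <<'E'
from h import *
show();go((.478,-.091,.18),(.48,-.15,.26))
E
```

```text
t 21.4 q [ -29.1   11.1   -9.3   88.1   35.4 -122.7] p [ 0.4812 -0.0904  0.0815] rot [-177.8   39.3  -91.5] toolx [-0.02 -0.77 -0.63] tooly [-1.    0.05 -0.03] toolz [ 0.06  0.63 -0.77] op 0.0135 gf 118.1 F [-3.1 -0.6  7.2]
(0.478, -0.091, 0.18) -> [-61.9   0.3 -76.7]
(0.48, -0.15, 0.26) -> [ -66.9   -7.1 -175.8]
```

```bash
cat > pour.py <<'E'
import numpy as np
from scipy.spatial.transform import Rotation as Ro
R0=Ro.from_euler('xyz',[-177.8,39.3,-91.5],degrees=True).as_matrix()
d=np.array([.065,.998,0]);S0=np.column_stack([d,np.cross([0,0,1],d),[0,0,1]])
off=np.array([.0071,.158,.0025])
def at(tau):
    Q=R0@Ro.from_euler('z',tau).as_matrix()@R0.T
    S=Q@S0;wall=S@np.array([42,0,80])/90.4
    return np.degrees(np.arccos(S[2,2])),S,Q@off,wall,(Q@off)
if __name__=='__main__':
    for deg in range(0,181,15):
        t,S,l,w,_=at(np.radians(deg));print(deg,'tilt',t.round(1),'lip',(l*1000).round(0),'wall',w.round(2),'sh.x',S[:,0].round(2),'sh.y',S[:,1].round(2))
E
python3 pour.py
```

```text
0 tilt nan lip [  7. 158.   3.] wall [0.03 0.46 0.88] sh.x [ 0.07  1.   -0.  ] sh.y [-1.    0.07 -0.  ]
15 tilt 9.5 lip [ 39. 153.   1.] wall [0.27 0.42 0.87] sh.x [ 0.26  0.96 -0.01] sh.y [-0.95  0.26  0.16]
30 tilt 18.9 lip [ 69. 142.  -6.] wall [0.48 0.33 0.81] sh.x [ 0.45  0.89 -0.06] sh.y [-0.84  0.44  0.32]
45 tilt 28.1 lip [ 94. 126. -18.] wall [0.66 0.2  0.72] sh.x [ 0.6   0.79 -0.13] sh.y [-0.67  0.59  0.45]
60 tilt 37.0 lip [113. 105. -33.] wall [0.8  0.05 0.6 ] sh.x [ 0.72  0.66 -0.23] sh.y [-0.46  0.7   0.55]
75 tilt 45.4 lip [125.  81. -52.] wall [ 0.88 -0.13  0.46] sh.x [ 0.79  0.51 -0.35] sh.y [-0.21  0.76  0.62]
90 tilt 53.3 lip [129.  56. -72.] wall [ 0.9  -0.32  0.31] sh.x [ 0.81  0.35 -0.48] sh.y [0.05 0.76 0.64]
105 tilt 60.4 lip [124.  32. -92.] wall [ 0.85 -0.5   0.16] sh.x [ 0.77  0.2  -0.6 ] sh.y [0.31 0.72 0.63]
120 tilt 66.6 lip [ 112.    9. -112.] wall [ 0.75 -0.66  0.02] sh.x [ 0.69  0.06 -0.72] sh.y [0.54 0.62 0.57]
135 tilt 71.7 lip [  92.  -10. -129.] wall [ 0.59 -0.8  -0.11] sh.x [ 0.56 -0.06 -0.83] sh.y [0.74 0.48 0.47]
150 tilt 75.5 lip [  66.  -24. -142.] wall [ 0.39 -0.9  -0.2 ] sh.x [ 0.39 -0.14 -0.91] sh.y [0.89 0.31 0.34]
165 tilt 77.9 lip [  36.  -32. -151.] wall [ 0.17 -0.95 -0.26] sh.x [ 0.21 -0.19 -0.96] sh.y [0.98 0.12 0.19]
180 tilt 78.7 lip [   4.  -34. -154.] wall [-0.07 -0.96 -0.28] sh.x [ 0.   -0.2  -0.98] sh.y [ 1.   -0.08  0.02]pour.py:9: RuntimeWarning: invalid value encountered in arccos
  return np.degrees(np.arccos(S[2,2])),S,Q@off,wall,(Q@off)
```

```bash
python3 - <<'E'
from h import *
import ik,pour
for n in('scene','side'):
    z=np.load(f'pics/{n}0.npz');p,d=z['p'],z['d'];W=cloud(p,d,z)
    m=((d>0)&(abs(W[...,2]-.027)<.005)&(W[...,0]>.445)&(W[...,0]<.59)&(W[...,1]<-.195)&(W[...,1]>-.345)).astype(np.uint8)
    N,L,S,C=cv2.connectedComponentsWithStats(m)
    for i in range(1,N):
        if S[i,4]>30: print(n,S[i,4],rect(W[L==i]),W[L==i].min(0).round(3),W[L==i].max(0).round(3))
    s=(d>0)&(abs(W[...,2]-.059)<.003)&(W[...,0]>.44)&(W[...,0]<.59)&(W[...,1]<-.19)&(W[...,1]>-.35)
    X=W[s];print('rim',rect(X),len(X));
    print(np.histogram(X[:,0],np.arange(.436,.6,.006))[0],np.histogram(X[:,1],np.arange(-.352,-.19,.006))[0])
o,p,R=st();q=o['q']
for L in((.471,-.219,.095),(.54,-.29,.095)):
  for deg in(0,60,100,135,160,180):
    l=pour.at(np.radians(deg))[2];t=np.array(L)-l
    q,e=ik.ik(t,pour.R0@Ro.from_euler('z',deg,degrees=True).as_matrix(),q if deg else o['q']);print(deg,t.round(3),q.round(0),e.round(4))
show();go((.42,-.15,.26))
E
```

```text
scene 163 [ 479.4 -317.4   39.5   53.7   89.9] [ 0.453 -0.337  0.022] [ 0.506 -0.298  0.032]
scene 175 [ 546.8 -319.5   41.9   54.7   88.4] [ 0.519 -0.34   0.022] [ 0.574 -0.298  0.032]
scene 160 [ 480.3 -250.5   37.3   53.4   86.9] [ 0.454 -0.27   0.022] [ 0.507 -0.232  0.032]
scene 175 [ 548.5 -252.2   37.8   55.3   88.8] [ 0.521 -0.271  0.022] [ 0.576 -0.233  0.032]
scene 103 [ 521.6 -199.9   15.9  138.6   83.2] [ 0.452 -0.216  0.022] [ 0.59  -0.195  0.032]
rim [ 518.3 -270.6  145.9  140.6   88.9] 403
[ 0  2 55 22  8 14  6 10 10 11 10 11 10 40 20 11 11 11  9 13  9  9 10 13
 47 31  0] [ 0 13 59 29 10  6 11  6  8  6  9  8  7 31 19  9  8 11  6 10  8  9  9 11
 49 51]
side 48 [ 561.2 -330.8   43.1   22.9    2.1] [ 0.539 -0.342  0.025] [ 0.583 -0.319  0.032]
side 49 [ 494.7 -330.8   41.8   25.     4.3] [ 0.474 -0.343  0.025] [ 0.515 -0.317  0.032]
side 42 [ 561.6 -262.8   19.1   42.2   89.1] [ 0.541 -0.273  0.026] [ 0.583 -0.253  0.032]
side 43 [ 496.1 -263.3   17.3   39.8   86.2] [ 0.476 -0.273  0.024] [ 0.516 -0.254  0.032]
side 181 [ 492.  -222.7  187.    91.1   37.6] [ 0.445 -0.316 
[... 694 characters left out ...]
0.427 -0.395  0.128] [-54.  37.  29. 114.  25. -89.] 0.0
100 [ 0.413 -0.33   0.18 ] [-51.  27.  20. 114.  26. -46.] 0.0
135 [ 0.448 -0.28   0.224] [-46.  24.  21. 116.  29.  -6.] 0.0
160 [ 0.494 -0.26   0.243] [-42.  26.  27. 117.  30.  23.] 0.0
180 [ 0.536 -0.256  0.249] [-39.  31.  34. 118.  32.  46.] 0.0
t 21.4 q [ -29.1   11.1   -9.3   88.1   35.4 -122.7] p [ 0.4812 -0.0904  0.0815] rot [-177.8   39.3  -91.5] toolx [-0.02 -0.77 -0.63] tooly [-1.    0.05 -0.03] toolz [ 0.06  0.63 -0.77] op 0.0135 gf 118.1 F [-3.1 -0.6  7.2]
(0.42, -0.15, 0.26) -> [ -65.7   52.8 -179.1]pour.py:9: RuntimeWarning: invalid value encountered in arccos
  return np.degrees(np.arccos(S[2,2])),S,Q@off,wall,(Q@off)
```

>>> apply_moves([
  {"jaw": -1, "xyz": [-28, 0, -34], "twist": 0},
  {"jaw": -1, "xyz": [-58, 4, -76], "twist": 0.1},
  {"jaw": -1, "xyz": [-66, 22, -130], "twist": 0.25},
  {"jaw": -1, "xyz": [-66, 45, -170], "twist": 0.42},
  {"jaw": -1, "xyz": [-66, 53, -179], "twist": 0.6},
])

```text
time: 22.02
ee_pos: [0.4191, -0.1514, 0.2609]
tcp_rot: [156.7, 32.5, -133.9]
wrist_force: [0.6, -0.2, -4.2]
opening: 0.0132
grasp_force: 118.2
```

>>> apply_moves([
  {"jaw": -1, "xyz": [0, 0, 0], "twist": 0.18},
  {"jaw": -1, "xyz": [0, 0, 0], "twist": 0.36},
  {"jaw": -1, "xyz": [0, 0, 0], "twist": 0.54},
  {"jaw": -1, "xyz": [0, 0, 0], "twist": 0.72},
  {"jaw": -1, "xyz": [0, 0, 0], "twist": 0.9},
])

```text
time: 22.65
ee_pos: [0.4196, -0.15, 0.2588]
tcp_rot: [140.9, 4.0, 180.0]
wrist_force: [0.5, 0.5, -3.4]
opening: 0.0133
grasp_force: 118.1
```

```bash
cat >> pour.py <<'E'
def tau_now(R):
    M=R0.T@R;return np.arctan2(M[1,0],M[0,0])
def plan(L,deg):
    from h import st
    o,p,R=st();t0=tau_now(R);tau=np.radians(deg);tgt=np.array(L)-at(tau)[2]
    print('tau now',np.degrees(t0).round(1),'lip now',(p+at(t0)[2]).round(3),'->',deg,'tcp',tgt.round(3),'xyz',(R.T@(tgt-p)*1000).round(0),'twist',round(tau-t0,3))
E
python3 - <<'E'
from h import *
import pour
show();pour.plan((.475,-.215,.13),95);pour.plan((.475,-.215,.1),110)
p,d=camera('scene');s,_=camera('side')
cv2.imwrite('pics/c3.png',np.hstack([cv2.resize(p[60:260,120:420],(400,267)),cv2.resize(s[80:280,230:530],(400,267))])[:,:,::-1])
E
```

```text
t 22.65 q [-38.2   7.5   5.9 112.6  31.9 -46.6] p [ 0.4196 -0.15    0.2588] rot [140.9   4.  180. ] toolx [-1.    0.   -0.07] tooly [-0.04  0.78  0.63] toolz [ 0.05  0.63 -0.77] op 0.0133 gf 118.1 F [ 0.5  0.5 -3.4]
tau now 86.3 lip now [ 0.549 -0.087  0.192] -> 95 tcp [ 0.346 -0.263  0.209] xyz [  76. -116.  -37.] twist 0.151
tau now 86.3 lip now [ 0.549 -0.087  0.192] -> 110 tcp [ 0.354 -0.239  0.199] xyz [  70. -104.  -13.] twist 0.413
```

View pics/c3.png

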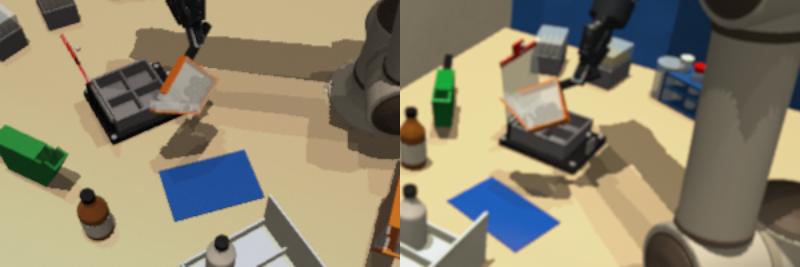

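>>> apply_moves([
  {"jaw": -1, "xyz": [25, -37, -5], "twist": 0.13},
  {"jaw": -1, "xyz": [50, -74, -10], "twist": 0.27},
  {"jaw": -1, "xyz": [70, -104, -13], "twist": 0.413},
  {"jaw": -1, "xyz": [70, -104, -13], "twist": 0.413},
])

```text
time: 23.25
ee_pos: [0.3532, -0.2398, 0.1967]
tcp_rot: [141.8, -10.7, 161.8]
wrist_force: [-0.5, 0.9, -1.8]
opening: 0.0133
grasp_force: 118.3
```

```bash
cat >> h.py <<'E'
CH={0:(.482,-.236),1:(.482,-.304),2:(.550,-.236),3:(.550,-.304)}
def balls(save=None):
    im=[]
    for n in('scene','side'):
        p,d=camera(n);W=cloud(p,d,camera_params(n));hsv=cv2.cvtColor(p,cv2.COLOR_RGB2HSV)
        w=(hsv[...,1]<70)&(hsv[...,2]>120)&(d>0)&(W[...,2]>.024)&(W[...,2]<.062)
        o={}
        for k,c in CH.items():
            s=w&(abs(W[...,0]-c[0])<.034)&(abs(W[...,1]-c[1])<.034);o[k]=int(s.sum())
        s=(hsv[...,1]<60)&(hsv[...,2]>150)&(d>0)&(W[...,2]>.006)&(W[...,2]<.03)&(W[...,0]<.75)&(W[...,1]<.12)&(W[...,1]>-.5)&(W[...,0]>.2)
        print(n,o,'stray px',int(s.sum()))
        im.append(cv2.resize(p[60:220,110:310] if n=='scene' else p[110:270,270:470],(400,320)))
    if save: cv2.imwrite(save,np.hstack(im)[:,:,::-1])
E
python3 - <<'E'
from h import *
import pour
balls();show()
for g in(125,135,145): pour.plan((.472,-.220,.1),g)
E
```

```text
scene {0: 92, 1: 104, 2: 110, 3: 103} stray px 4
side {0: 18, 1: 2, 2: 26, 3: 36} stray px 42
t 23.35 q [-50.2  11.7   3.2 111.7  26.5 -35.8] p [ 0.3543 -0.2386  0.1983] rot [141.9 -10.6 161.9] toolx [-0.93  0.3   0.18] tooly [0.35 0.71 0.61] toolz [ 0.05  0.63 -0.77] op 0.013 gf 118.2 F [ 0.7 -0.  -2.7]
tau now 109.4 lip now [ 0.476 -0.214  0.1  ] -> 125 tcp [ 0.366 -0.222  0.218] xyz [-3. 27. -4.] twist 0.272
tau now 109.4 lip now [ 0.476 -0.214  0.1  ] -> 135 tcp [ 0.38  -0.21   0.229] xyz [-10.  48.  -4.] twist 0.446
tau now 109.4 lip now [ 0.476 -0.214  0.1  ] -> 145 tcp [ 0.397 -0.2    0.238] xyz [-21.  66.  -4.] twist 0.621
```

>>> apply_moves([
  {"jaw": -1, "xyz": [-1, 13, -2], "twist": 0.136},
  {"jaw": -1, "xyz": [-3, 27, -4], "twist": 0.272},
  {"jaw": -1, "xyz": [-3, 27, -4], "twist": 0.272},
])

```text
time: 23.72
ee_pos: [0.3672, -0.2218, 0.2182]
tcp_rot: [145.3, -19.7, 149.1]
wrist_force: [0.5, -0.0, -2.6]
opening: 0.0137
grasp_force: 118.3
```

```bash
sed -i 's/w=(hsv.*$/w=(d>0)\&(W[...,2]>.033)\&(W[...,2]<.054)/; s/<.034)&(abs(W\[...,1\]-c\[1\])<.034)/<.027)\&(abs(W[...,1]-c[1])<.027)/' h.py
python3 - <<'E'
from h import *
import pour
balls()
for g in(135,145): pour.plan((.472,-.220,.1),g)
E
```

```text
scene {0: 11, 1: 4, 2: 0, 3: 2} stray px 1
side {0: 1, 1: 0, 2: 0, 3: 0} stray px 49
tau now 124.9 lip now [ 0.473 -0.22   0.1  ] -> 135 tcp [ 0.38  -0.21   0.229] xyz [-1. 21. -1.] twist 0.177
tau now 124.9 lip now [ 0.473 -0.22   0.1  ] -> 145 tcp [ 0.397 -0.2    0.238] xyz [-7. 42. -1.] twist 0.351
```

>>> apply_moves([
  {"jaw": -1, "xyz": [-1, 21, -1], "twist": 0.177},
  {"jaw": -1, "xyz": [-1, 21, -1], "twist": 0.177},
  {"jaw": -1, "xyz": [-1, 21, -1], "twist": 0.177},
])

```text
time: 24.2
ee_pos: [0.3793, -0.2111, 0.2281]
tcp_rot: [148.9, -25.4, 139.9]
wrist_force: [-0.1, -0.3, -2.7]
opening: 0.0132
grasp_force: 118.4
```

```bash
python3 - <<'E'
from h import *
import pour
balls('pics/b1.png')
for g in(145,155): pour.plan((.472,-.220,.1),g)
E
```

```text
scene {0: 10, 1: 2, 2: 0, 3: 1} stray px 3
side {0: 0, 1: 0, 2: 0, 3: 0} stray px 49
tau now 135.2 lip now [ 0.471 -0.221  0.099] -> 145 tcp [ 0.397 -0.2    0.238] xyz [-2. 23.  0.] twist 0.171
tau now 135.2 lip now [ 0.471 -0.221  0.099] -> 155 tcp [ 0.416 -0.193  0.245] xyz [-7. 44.  0.] twist 0.345
```

View pics/b1.png

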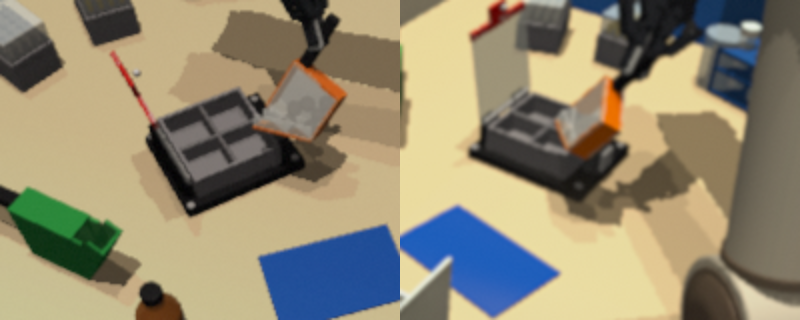

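Picture b1: the tipped shaker's lip is over the tray's -x/+y corner, at about (262,125) in the left half. The chambers are still empty.

>>> apply_moves([
  {"jaw": -1, "xyz": [-2, 23, 0], "twist": 0.171},
  {"jaw": -1, "xyz": [-2, 23, 0], "twist": 0.171},
  {"jaw": -1, "xyz": [-2, 23, 0], "twist": 0.171},
])

```text
time: 24.68
ee_pos: [0.3972, -0.2006, 0.238]
tcp_rot: [153.4, -30.2, 130.1]
wrist_force: [-1.5, -0.2, -2.6]
opening: 0.013
grasp_force: 118.5
```

```bash
python3 - <<'E'
from h import *
import pour
balls()
for g in(130,150,155,165): pour.plan((.475,-.215,.1),g)
E
```

```text
scene {0: 53, 1: 4, 2: 0, 3: 0} stray px 4
side {0: 11, 1: 0, 2: 0, 3: 0} stray px 50
tau now 145.1 lip now [ 0.472 -0.22   0.1  ] -> 130 tcp [ 0.376 -0.211  0.223] xyz [ -3. -28.   4.] twist -0.263
tau now 145.1 lip now [ 0.472 -0.22   0.1  ] -> 150 tcp [ 0.409 -0.191  0.242] xyz [ 2. 15.  4.] twist 0.086
tau now 145.1 lip now [ 0.472 -0.22   0.1  ] -> 155 tcp [ 0.419 -0.188  0.245] xyz [ 0. 26.  4.] twist 0.174
tau now 145.1 lip now [ 0.472 -0.22   0.1  ] -> 165 tcp [ 0.439 -0.183  0.251] xyz [-5. 47.  4.] twist 0.348
```

>>> apply_moves([
  {"jaw": -1, "xyz": [-2, -15, 2], "twist": -0.14},
  {"jaw": -1, "xyz": [-3, -28, 4], "twist": -0.263},
  {"jaw": -1, "xyz": [-3, -28, 4], "twist": -0.263},
])

```text
time: 25.15
ee_pos: [0.3756, -0.2113, 0.2226]
tcp_rot: [146.9, -22.8, 144.4]
wrist_force: [-0.2, 1.2, -3.1]
opening: 0.0134
grasp_force: 118.5
```

```bash
cat >> h.py <<'E'
def blobs():
    p,d=camera('scene');W=cloud(p,d,camera_params('scene'))
    w=((d>0)&(W[...,2]>.03)&(W[...,2]<.056)&(W[...,0]>.45)&(W[...,0]<.582)&(W[...,1]>-.337)&(W[...,1]<-.203))
    hsv=cv2.cvtColor(p,cv2.COLOR_RGB2HSV)
    w&=(hsv[...,2]>140);N,L,S,C=cv2.connectedComponentsWithStats(w.astype(np.uint8))
    for i in range(1,N):
        if S[i,4]>12: X=W[L==i];print('blob',S[i,4],X.mean(0).round(3),np.ptp(X,0).round(3),'V',hsv[L==i][:,2].mean().round())
E
python3 - <<'E'
from h import *
import pour
balls();blobs()
for g in(130,138,145): pour.plan((.472,-.288,.1),g)
E
```

```text
scene {0: 63, 1: 10, 2: 0, 3: 0} stray px 3
side {0: 16, 1: 0, 2: 0, 3: 0} stray px 47
blob 32 [ 0.486 -0.244  0.05 ] [0.015 0.034 0.015] V 180.0
tau now 130.2 lip now [ 0.475 -0.215  0.1  ] -> 130 tcp [ 0.373 -0.284  0.223] xyz [-37. -43. -46.] twist -0.003
tau now 130.2 lip now [ 0.475 -0.215  0.1  ] -> 138 tcp [ 0.385 -0.275  0.232] xyz [-38. -26. -46.] twist 0.136
tau now 130.2 lip now [ 0.475 -0.215  0.1  ] -> 145 tcp [ 0.397 -0.268  0.238] xyz [-41. -11. -46.] twist 0.258
```

>>> apply_moves([
  {"jaw": -1, "xyz": [-19, -22, -23], "twist": 0},
  {"jaw": -1, "xyz": [-37, -43, -46], "twist": 0},
  {"jaw": -1, "xyz": [-38, -26, -46], "twist": 0.136},
  {"jaw": -1, "xyz": [-41, -11, -46], "twist": 0.258},
  {"jaw": -1, "xyz": [-41, -11, -46], "twist": 0.258},
])

```text
time: 25.92
ee_pos: [0.398, -0.268, 0.2377]
tcp_rot: [153.3, -30.1, 130.2]
wrist_force: [-0.3, 0.1, -2.1]
opening: 0.0133
grasp_force: 118.6
```

```bash
python3 - <<'E'
from h import *
import pour
balls();blobs();show()
for g in(130,150,): pour.plan((.472,-.288,.1),g)
E
```

```text
scene {0: 62, 1: 40, 2: 1, 3: 1} stray px 2
side {0: 37, 1: 21, 2: 0, 3: 0} stray px 41
blob 24 [ 0.48  -0.319  0.044] [0.018 0.011 0.011] V 181.0
blob 31 [ 0.487 -0.244  0.05 ] [0.016 0.035 0.017] V 178.0
t 26.07 q [-48.8  18.5  15.7 116.9  27.1   0.9] p [ 0.3971 -0.2683  0.237 ] rot [153.3 -30.1 130.3] toolx [-0.56  0.66  0.5 ] tooly [0.83 0.41 0.39] toolz [ 0.05  0.63 -0.77] op 0.0132 gf 118.6 F [ 0.5 -0.9 -2.7]
tau now 144.7 lip now [ 0.473 -0.288  0.099] -> 130 tcp [ 0.373 -0.284  0.223] xyz [ -4. -32.  -1.] twist -0.257
tau now 144.7 lip now [ 0.473 -0.288  0.099] -> 150 tcp [ 0.406 -0.264  0.242] xyz [ 0. 11. -1.] twist 0.092
```

>>> apply_moves([
  {"jaw": -1, "xyz": [-2, -16, 0], "twist": -0.13},
  {"jaw": -1, "xyz": [-4, -32, -1], "twist": -0.257},
  {"jaw": -1, "xyz": [-4, -32, -1], "twist": -0.257},
])

```text
time: 26.45
ee_pos: [0.3723, -0.2849, 0.2231]
tcp_rot: [147.0, -22.8, 144.4]
wrist_force: [1.2, 0.3, -1.1]
opening: 0.0132
grasp_force: 118.6
```

```bash
python3 - <<'E'
from h import *
import pour
balls();blobs()
for g in(130,138,145): pour.plan((.538,-.282,.1),g)
E
```

```text
scene {0: 60, 1: 87, 2: 1, 3: 0} stray px 3
side {0: 33, 1: 40, 2: 0, 3: 3} stray px 49
blob 23 [ 0.481 -0.319  0.045] [0.016 0.016 0.012] V 181.0
blob 13 [ 0.503 -0.286  0.046] [0.015 0.011 0.006] V 184.0
blob 32 [ 0.486 -0.245  0.05 ] [0.017 0.033 0.016] V 179.0
tau now 130.3 lip now [ 0.472 -0.289  0.1  ] -> 130 tcp [ 0.439 -0.278  0.223] xyz [-46.  47.   8.] twist -0.004
tau now 130.3 lip now [ 0.472 -0.289  0.1  ] -> 138 tcp [ 0.451 -0.269  0.232] xyz [-47.  64.   8.] twist 0.135
tau now 130.3 lip now [ 0.472 -0.289  0.1  ] -> 145 tcp [ 0.463 -0.262  0.238] xyz [-50.  79.   8.] twist 0.257
```

>>> apply_moves([
  {"jaw": -1, "xyz": [-23, 24, 4], "twist": 0},
  {"jaw": -1, "xyz": [-46, 47, 8], "twist": 0},
  {"jaw": -1, "xyz": [-47, 64, 8], "twist": 0.135},
  {"jaw": -1, "xyz": [-50, 77, 8], "twist": 0.24},
  {"jaw": -1, "xyz": [-47, 58, 8], "twist": 0.09},
])

```text
time: 27.22
ee_pos: [0.4484, -0.2711, 0.2293]
tcp_rot: [149.0, -25.4, 139.7]
wrist_force: [-0.2, -0.0, -3.1]
opening: 0.013
grasp_force: 118.7
```

```bash
python3 - <<'E'
from h import *
import pour
balls();blobs()
for g in(130,138,145): pour.plan((.538,-.282,.1),g)
E
```

```text
scene {0: 66, 1: 6, 2: 2, 3: 0} stray px 5
side {0: 35, 1: 37, 2: 0, 3: 0} stray px 35
tau now 135.5 lip now [ 0.538 -0.282  0.099] -> 130 tcp [ 0.439 -0.278  0.223] xyz [ -0. -11.  -0.] twist -0.096
tau now 135.5 lip now [ 0.538 -0.282  0.099] -> 138 tcp [ 0.451 -0.269  0.232] xyz [ 0.  6. -0.] twist 0.044
tau now 135.5 lip now [ 0.538 -0.282  0.099] -> 145 tcp [ 0.463 -0.262  0.238] xyz [-1. 21. -0.] twist 0.166
```

>>> apply_moves([
  {"jaw": -1, "xyz": [-1, 21, 0], "twist": 0.166},
  {"jaw": -1, "xyz": [-1, 21, 0], "twist": 0.166},
  {"jaw": -1, "xyz": [0, 0, 0], "twist": 0},
])

```text
time: 27.75
ee_pos: [0.4475, -0.2717, 0.2288]
tcp_rot: [148.8, -25.3, 140.0]
wrist_force: [-0.5, -1.5, -2.0]
opening: 0.0132
grasp_force: 118.7
```

```bash
python3 - <<'E'
from h import *
import pour
balls();blobs()
for g in(130,138,145): pour.plan((.538,-.282,.1),g)
E
```

```text
scene {0: 66, 1: 8, 2: 1, 3: 0} stray px 4
side {0: 34, 1: 39, 2: 1, 3: 0} stray px 45
tau now 135.4 lip now [ 0.538 -0.283  0.099] -> 130 tcp [ 0.439 -0.278  0.223] xyz [ -0. -11.  -0.] twist -0.095
tau now 135.4 lip now [ 0.538 -0.283  0.099] -> 138 tcp [ 0.451 -0.269  0.232] xyz [ 0.  7. -0.] twist 0.045
tau now 135.4 lip now [ 0.538 -0.283  0.099] -> 145 tcp [ 0.463 -0.262  0.238] xyz [-1. 22. -0.] twist 0.167
```

>>> apply_moves([
  {"jaw": -1, "xyz": [-1, 22, 0], "twist": 0.167},
  {"jaw": -1, "xyz": [-3, 33, 0], "twist": 0.255},
  {"jaw": -1, "xyz": [-3, 33, 0], "twist": 0.255},
])

```text
time: 28.28
ee_pos: [0.4735, -0.2567, 0.2429]
tcp_rot: [156.1, -32.2, 124.8]
wrist_force: [0.6, -0.9, -1.3]
opening: 0.0134
grasp_force: 118.7
```

```bash
python3 - <<'E'
from h import *
import pour
balls();blobs()
for g in(130,138,145,155,160): pour.plan((.538,-.282,.1),g)
E
```

```text
scene {0: 53, 1: 0, 2: 0, 3: 1} stray px 5
side {0: 33, 1: 38, 2: 2, 3: 0} stray px 51
tau now 149.9 lip now [ 0.539 -0.281  0.101] -> 130 tcp [ 0.439 -0.278  0.223] xyz [ -8. -43.  -0.] twist -0.347
tau now 149.9 lip now [ 0.539 -0.281  0.101] -> 138 tcp [ 0.451 -0.269  0.232] xyz [ -3. -27.  -0.] twist -0.207
tau now 149.9 lip now [ 0.539 -0.281  0.101] -> 145 tcp [ 0.463 -0.262  0.238] xyz [ -1. -12.  -0.] twist -0.085
tau now 149.9 lip now [ 0.539 -0.281  0.101] -> 155 tcp [ 0.482 -0.255  0.245] xyz [-1. 10. -0.] twist 0.09
tau now 149.9 lip now [ 0.539 -0.281  0.101] -> 160 tcp [ 0.492 -0.252  0.248] xyz [-2. 21. -0.] twist 0.177
```

>>> apply_moves([
  {"jaw": -1, "xyz": [-1, 10, 0], "twist": 0.09},
  {"jaw": -1, "xyz": [-1, 10, 0], "twist": 0.09},
])

```text
time: 28.68
ee_pos: [0.4821, -0.2545, 0.2452]
tcp_rot: [159.2, -34.2, 119.2]
wrist_force: [-0.7, 0.0, -2.6]
opening: 0.0133
grasp_force: 118.7
```

```bash
python3 - <<'E'
from h import *
import pour
balls('pics/b2.png');blobs()
for g in(138,145,160,165): pour.plan((.538,-.282,.1),g)
E
```

```text
scene {0: 69, 1: 0, 2: 0, 3: 0} stray px 7
side {0: 34, 1: 42, 2: 0, 3: 0} stray px 46
tau now 155.0 lip now [ 0.538 -0.282  0.1  ] -> 138 tcp [ 0.451 -0.269  0.232] xyz [ -6. -36.  -0.] twist -0.296
tau now 155.0 lip now [ 0.538 -0.282  0.1  ] -> 145 tcp [ 0.463 -0.262  0.238] xyz [ -2. -21.  -0.] twist -0.174
tau now 155.0 lip now [ 0.538 -0.282  0.1  ] -> 160 tcp [ 0.492 -0.252  0.248] xyz [-0. 11. -0.] twist 0.088
tau now 155.0 lip now [ 0.538 -0.282  0.1  ] -> 165 tcp [ 0.502 -0.25   0.251] xyz [-2. 22. -0.] twist 0.175
```

View pics/b2.png

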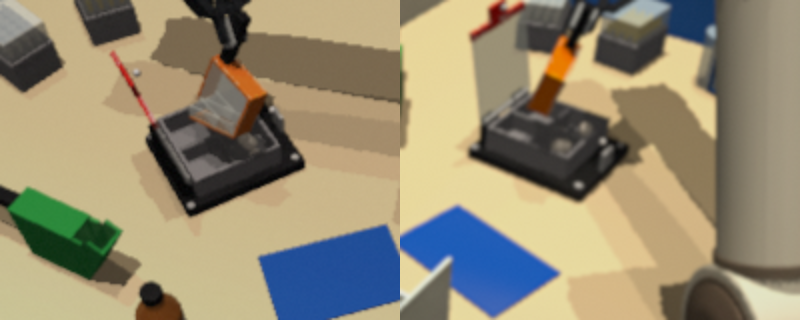

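Picture b2: there are balls in chamber 0 at about (252,142), and in chamber 1 in the side view. Chambers 2 and 3 are empty, and balls are still in the shaker.

>>> apply_moves([
  {"jaw": -1, "xyz": [0, 11, 0], "twist": 0.088},
  {"jaw": -1, "xyz": [0, 11, 0], "twist": 0.088},
])

```text
time: 29.08
ee_pos: [0.4922, -0.2513, 0.2485]
tcp_rot: [162.5, -35.8, 113.4]
wrist_force: [0.0, -0.1, -2.1]
opening: 0.0133
grasp_force: 118.6
```

```bash
python3 - <<'E'
from h import *
import pour
balls();blobs()
for g in(138,145,165): pour.plan((.538,-.282,.1),g)
E
```

```text
scene {0: 65, 1: 0, 2: 0, 3: 1} stray px 8
side {0: 38, 1: 37, 2: 0, 3: 0} stray px 47
tau now 160.0 lip now [ 0.538 -0.281  0.1  ] -> 138 tcp [ 0.451 -0.269  0.232] xyz [-10. -46.  -0.] twist -0.384
tau now 160.0 lip now [ 0.538 -0.281  0.1  ] -> 145 tcp [ 0.463 -0.262  0.238] xyz [ -5. -32.  -0.] twist -0.262
tau now 160.0 lip now [ 0.538 -0.281  0.1  ] -> 165 tcp [ 0.502 -0.25   0.251] xyz [-1. 11. -0.] twist 0.087
```

>>> apply_moves([
  {"jaw": -1, "xyz": [-7, -2, -6], "twist": 0},
  {"jaw": -1, "xyz": [7, 2, 6], "twist": 0},
  {"jaw": -1, "xyz": [0, 0, 0], "twist": 0},
])

```text
time: 29.6
ee_pos: [0.492, -0.2511, 0.249]
tcp_rot: [162.6, -35.8, 113.4]
wrist_force: [0.3, -0.8, -1.3]
opening: 0.0131
grasp_force: 118.6
```

```bash
python3 - <<'E'
from h import *
import pour
balls();blobs()
for g in(138,145,165): pour.plan((.538,-.282,.1),g)
E
```

```text
scene {0: 62, 1: 0, 2: 2, 3: 1} stray px 8
side {0: 35, 1: 39, 2: 0, 3: 1} stray px 52
tau now 160.1 lip now [ 0.538 -0.282  0.1  ] -> 138 tcp [ 0.451 -0.269  0.232] xyz [ -9. -46.   0.] twist -0.386
tau now 160.1 lip now [ 0.538 -0.282  0.1  ] -> 145 tcp [ 0.463 -0.262  0.238] xyz [ -4. -32.   0.] twist -0.264
tau now 160.1 lip now [ 0.538 -0.282  0.1  ] -> 165 tcp [ 0.502 -0.25   0.251] xyz [-0. 11.  0.] twist 0.085
```

>>> apply_moves([
  {"jaw": -1, "xyz": [0, 11, 0], "twist": 0.085},
  {"jaw": -1, "xyz": [-10, 8, -9], "twist": 0.085},
  {"jaw": -1, "xyz": [8, 14, 8], "twist": 0.085},
  {"jaw": -1, "xyz": [0, 11, 0], "twist": 0.085},
])

```text
time: 30.25
ee_pos: [0.5025, -0.2481, 0.2515]
tcp_rot: [166.1, -37.2, 107.6]
wrist_force: [0.3, -0.4, -1.9]
opening: 0.013
grasp_force: 118.6
```

```bash
python3 - <<'E'
from h import *
import pour
balls();blobs()
for g in(145,172,180): pour.plan((.538,-.282,.1),g)
p,d=camera('side');W=cloud(p,d,camera_params('side'))
q,e=camera('scene')
o=np.hstack([cv2.resize(q[70:170,170:270],(400,400),interpolation=2),cv2.resize(p[110:210,290:390],(400,400),interpolation=2)]);cv2.imwrite('pics/b3.png',o[:,:,::-1])
E
```

```text
scene {0: 63, 1: 1, 2: 3, 3: 0} stray px 5
side {0: 33, 1: 38, 2: 0, 3: 0} stray px 48
tau now 165.0 lip now [ 0.538 -0.282  0.1  ] -> 145 tcp [ 0.463 -0.262  0.238] xyz [ -8. -43.   0.] twist -0.349
tau now 165.0 lip now [ 0.538 -0.282  0.1  ] -> 172 tcp [ 0.517 -0.248  0.253] xyz [-1. 15.  0.] twist 0.122
tau now 165.0 lip now [ 0.538 -0.282  0.1  ] -> 180 tcp [ 0.534 -0.248  0.254] xyz [-4. 32.  0.] twist 0.262
```

View pics/b3.png

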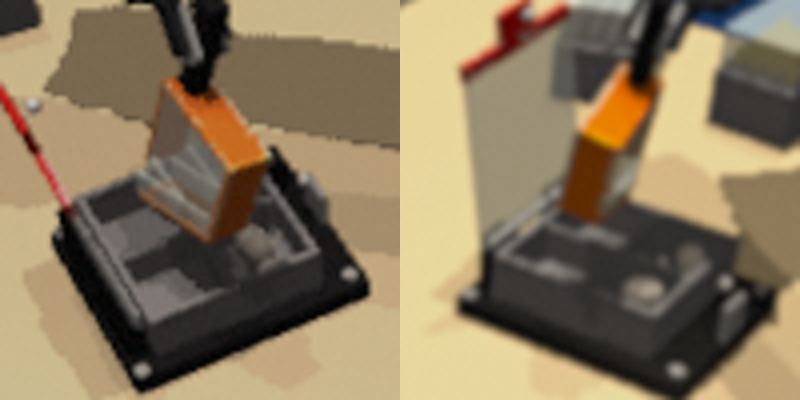

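>>> apply_moves([
  {"jaw": -1, "xyz": [-4, -22, 0], "twist": -0.18},
  {"jaw": -1, "xyz": [-8, -43, 0], "twist": -0.349},
  {"jaw": -1, "xyz": [-15, -62, 0], "twist": -0.52},
  {"jaw": -1, "xyz": [-22, -77, 0], "twist": -0.69},
  {"jaw": -1, "xyz": [-26, -84, 0], "twist": -0.78},
])

```text
time: 31.12
ee_pos: [0.4267, -0.2821, 0.2191]
tcp_rot: [144.0, -17.0, 153.2]
wrist_force: [-0.6, -0.2, -1.4]
opening: 0.0131
grasp_force: 118.7
```

```bash
python3 - <<'E'
from h import *
import pour
balls();blobs()
for g in(130,140,147,152): pour.plan((.538,-.282,.1),g)
E
```

```text
scene {0: 70, 1: 7, 2: 1, 3: 0} stray px 5
side {0: 37, 1: 38, 2: 0, 3: 1} stray px 42
tau now 120.4 lip now [ 0.538 -0.273  0.107] -> 130 tcp [ 0.439 -0.278  0.223] xyz [-7. 11. -0.] twist 0.167
tau now 120.4 lip now [ 0.538 -0.273  0.107] -> 140 tcp [ 0.454 -0.267  0.233] xyz [-12.  32.  -0.] twist 0.342
tau now 120.4 lip now [ 0.538 -0.273  0.107] -> 147 tcp [ 0.467 -0.261  0.24 ] xyz [-18.  46.  -0.] twist 0.464
tau now 120.4 lip now [ 0.538 -0.273  0.107] -> 152 tcp [ 0.476 -0.257  0.243] xyz [-24.  55.  -0.] twist 0.551
```

>>> apply_moves([
  {"jaw": -1, "xyz": [-7, 11, 0], "twist": 0.17},
  {"jaw": -1, "xyz": [-12, 32, 0], "twist": 0.342},
  {"jaw": -1, "xyz": [-21, 50, 0], "twist": 0.51},
  {"jaw": -1, "xyz": [-21, 50, 0], "twist": 0.51},
])

```text
time: 31.78
ee_pos: [0.4723, -0.2577, 0.2419]
tcp_rot: [155.9, -32.1, 125.3]
wrist_force: [-0.2, 0.5, -1.4]
opening: 0.0132
grasp_force: 118.6
```

```bash
python3 - <<'E'
from h import *
import pour
balls();blobs()
for g in(120,135,160,170): pour.plan((.538,-.282,.1),g)
E
```

```text
scene {0: 64, 1: 0, 2: 0, 3: 0} stray px 6
side {0: 34, 1: 40, 2: 0, 3: 2} stray px 47
tau now 149.4 lip now [ 0.538 -0.282  0.1  ] -> 120 tcp [ 0.426 -0.291  0.212] xyz [-16. -61.  -0.] twist -0.513
tau now 149.4 lip now [ 0.538 -0.282  0.1  ] -> 135 tcp [ 0.446 -0.272  0.229] xyz [ -4. -31.  -0.] twist -0.251
tau now 149.4 lip now [ 0.538 -0.282  0.1  ] -> 160 tcp [ 0.492 -0.252  0.248] xyz [-2. 23. -0.] twist 0.185
tau now 149.4 lip now [ 0.538 -0.282  0.1  ] -> 170 tcp [ 0.513 -0.249  0.253] xyz [-8. 44. -0.] twist 0.36
```

```bash
cat > cnt.py <<'E'
from h import *
def count():
    P=[]
    for n in('scene','side','wrist'):
        c=camera_params(n);p,d=camera(n);W=cloud(p,d,c)
        s=(d>0)&(W[...,2]>.031)&(W[...,2]<.056)
        for k,c in CH.items():
            m=s&(abs(W[...,0]-c[0])<.0285)&(abs(W[...,1]-c[1])<.0285)
            X=W[m]; 
            if len(X)<10: continue
            # greedy sphere fit: centres on floor (z=.037), radius 11 mm
            g=np.stack(np.meshgrid(np.arange(-.02,.0205,.001),np.arange(-.02,.0205,.001)),-1).reshape(-1,2)+c
            out=[]
            R=X.copy()
            for _ in range(4):
                if len(R)<6: break
                D=np.linalg.norm(R[None,:,:]-np.c_[g,np.full(len(g),.037)][:,None,:],axis=2)
                sc=(abs(D-.011)<.002).sum(1)-3*(D<.008).sum(1)
                i=sc.argmax()
                if sc[i]<8: break
                out.append((g[i].round(3).tolist(),int(sc[i])));R=R[D[i]>.0135]
            print(n,'ch',k,'pts',len(X),'fits',out,'left',len(R),'zmax',X[:,2].max().round(3))
if __name__=='__main__':
    count()
    F=[]
    for _ in range(12): camera('scene');F.append(sensors.get_obs()['wrist_force'][2])
    print('Fz',np.mean(F).round(2),np.std(F).round(2))
E
python3 cnt.py
```

```text
scene ch 0 pts 89 fits [([0.483, -0.255], 18), ([0.463, -0.245], 9), ([0.48, -0.224], 8)] left 52 zmax 0.055
scene ch 2 pts 24 fits [] left 24 zmax 0.055
side ch 0 pts 44 fits [([0.481, -0.256], 10)] left 31 zmax 0.055
side ch 1 pts 47 fits [([0.476, -0.324], 20)] left 18 zmax 0.053
wrist ch 0 pts 733 fits [([0.483, -0.255], 265), ([0.484, -0.217], 261), ([0.473, -0.237], 23), ([0.48, -0.248], 8)] left 159 zmax 0.056
wrist ch 1 pts 29 fits [([0.463, -0.285], 29)] left 0 zmax 0.045
Fz -1.75 0.49
```

>>> apply_moves([
  {"jaw": -1, "xyz": [40, -6, 12], "twist": -0.17},
  {"jaw": -1, "xyz": [80, -11, 24], "twist": -0.34},
  {"jaw": -1, "xyz": [120, -17, 35], "twist": -0.5},
  {"jaw": -1, "xyz": [120, -17, 35], "twist": -0.68},
  {"jaw": -1, "xyz": [120, -17, 35], "twist": -0.86},
])

```text
time: 33.3
ee_pos: [0.3994, -0.1589, 0.2727]
tcp_rot: [140.9, -4.6, 169.5]
wrist_force: [0.1, 0.3, -1.6]
opening: 0.0133
grasp_force: 118.7
```

```bash
python3 - <<'E'
from h import *
import cnt,pour
cnt.count();show()
pour.plan((.49,.07,.2),0)
E
```

```text
scene ch 0 pts 66 fits [([0.483, -0.255], 21)] left 44 zmax 0.056
scene ch 1 pts 95 fits [([0.479, -0.323], 30), ([0.466, -0.286], 10)] left 51 zmax 0.055
scene ch 2 pts 24 fits [] left 24 zmax 0.055
scene ch 3 pts 10 fits [] left 10 zmax 0.055
side ch 0 pts 46 fits [([0.481, -0.256], 9)] left 36 zmax 0.056
side ch 1 pts 41 fits [([0.48, -0.323], 19)] left 11 zmax 0.052
wrist ch 0 pts 1389 fits [([0.483, -0.256], 498), ([0.484, -0.216], 412), ([0.478, -0.237], 56), ([0.476, -0.229], 22)] left 365 zmax 0.056
wrist ch 1 pts 869 fits [([0.465, -0.284], 161), ([0.485, -0.284], 124), ([0.492, -0.284], 151), ([0.5, -0.285], 175)] left 2 zmax 0.056
wrist ch 2 pts 14 fits [] left 14 zmax 0.056
t 33.45 q [-40.5   6.8   6.4 115.1  31.  -35. ] p [ 0.3996 -0.1593  0.2722] rot [140.9  -4.9 169.1] toolx [-0.98  0.19  0.09] tooly [0.2  0.75 0.63] toolz [ 0.05  0.63 -0.77] op 0.0132 gf 118.7 F [ 0.5 -0.5 -1.8]
tau now 100.4 lip now [ 0.526 -0.12   0.186] -> 0 tcp [ 0.483 -0.088  0.198] xyz [-74.  23. 107.] twist -1.752pour.py:9: RuntimeWarning: invalid value encountered in arccos
  return np.degrees(np.arccos(S[2,2])),S,Q@off,wall,(Q@off)
```

All six balls are already out, three each in chambers 0 and 1, and chamber 0 has one resting on top of the other two. I'll stand the shaker back on the mat, then move two balls from chamber 0 by gripper to chambers 2 and 3.

>>> apply_moves([
  {"jaw": -1, "xyz": [-20, 6, 30], "twist": -0.18},
  {"jaw": -1, "xyz": [-40, 12, 60], "twist": -0.36},
  {"jaw": -1, "xyz": [-60, 18, 90], "twist": -0.54},
  {"jaw": -1, "xyz": [-74, 23, 107], "twist": -0.72},
  {"jaw": -1, "xyz": [-74, 23, 107], "twist": -0.9},
])

```text
time: 34.08
ee_pos: [0.4826, -0.0871, 0.1964]
tcp_rot: [149.4, 26.1, -148.1]
wrist_force: [-0.2, -0.3, -1.4]
opening: 0.0131
grasp_force: 118.8
```

>>> apply_moves([
  {"jaw": -1, "xyz": [0, 0, 0], "twist": -0.18},
  {"jaw": -1, "xyz": [0, 0, 0], "twist": -0.36},
  {"jaw": -1, "xyz": [0, 0, 0], "twist": -0.54},
  {"jaw": -1, "xyz": [0, 0, 0], "twist": -0.72},
  {"jaw": -1, "xyz": [0, 0, 0], "twist": -0.852},
])

```text
time: 34.7
ee_pos: [0.4824, -0.0882, 0.1974]
tcp_rot: [-177.8, 39.3, -91.3]
wrist_force: [0.3, -0.1, -1.9]
opening: 0.0131
grasp_force: 118.8
```

```bash
python3 - <<'E'
from h import *
show();go((.481,-.09,.1),(.481,-.09,.083),(.481,-.09,.08));shk('side')
E
```

```text
t 34.7 q [ -28.8    8.4    0.6  100.7   35.4 -122.7] p [ 0.4824 -0.0882  0.1974] rot [-177.8   39.3  -91.3] toolx [-0.02 -0.77 -0.63] tooly [-1.    0.05 -0.03] toolz [ 0.05  0.63 -0.77] op 0.0131 gf 118.8 F [ 0.3 -0.1 -1.9]
(0.481, -0.09, 0.1) -> [63.1  4.2 74.1]
(0.481, -0.09, 0.083) -> [73.9  4.7 87.3]
(0.481, -0.09, 0.08) -> [75.8  4.8 89.6]
side [312. 172.] 263 [ 0.481 -0.005  0.203] [483.  -10.9  89.4  34.1  88. ] [[-0.069, -0.998, -0.004], [-0.029, -0.002, 1.0]]
side [297. 194.] 142 [0.486 0.053 0.166] [488.4  52.9  31.9  42.2   5.9] [[-0.021, -0.468, -0.884], [0.047, 0.882, -0.468]]
```

>>> apply_moves([
  {"jaw": -1, "xyz": [38, 3, 45], "twist": 0},
  {"jaw": -1, "xyz": [66, 4, 78], "twist": 0},
  {"jaw": -1, "xyz": [75, 5, 89], "twist": 0},
  {"jaw": -1, "xyz": [76, 5, 90], "twist": 0},
  {"jaw": -0.2, "xyz": [76, 5, 90], "twist": 0},
])

```text
time: 35.38
ee_pos: [0.4813, -0.0901, 0.081]
tcp_rot: [-177.8, 39.3, -91.5]
wrist_force: [0.1, 0.7, 0.2]
opening: 0.0295
grasp_force: 0.0
```

>>> apply_moves([
  {"jaw": -0.2, "xyz": [0, 0, 0], "twist": 0},
  {"jaw": -0.2, "xyz": [0, 0, 0], "twist": 0},
  {"jaw": -0.2, "xyz": [0, 0, -40], "twist": 0},
  {"jaw": -0.2, "xyz": [0, 0, -100], "twist": 0},
  {"jaw": -0.32, "xyz": [0, 0, -150], "twist": 0},
])

```text
time: 36.0
ee_pos: [0.4727, -0.1856, 0.1975]
tcp_rot: [-177.7, 39.3, -91.3]
wrist_force: [1.4, -0.9, -1.1]
opening: 0.0291
grasp_force: 0.0
```

```bash
cat >> cnt.py <<'E'
def top():
    c=camera_params('wrist');p,d=camera('wrist');W=cloud(p,d,c)
    s=(d>0)&(W[...,2]>.03)&(W[...,2]<.075)&(abs(W[...,0]-.483)<.027)&(abs(W[...,1]+.236)<.027);X=W[s]
    if len(X)<30: print('few',len(X));return
    from scipy.optimize import least_squares
    best=[]
    for c0 in((.483,-.236,.048),(.483,-.256,.037),(.483,-.217,.037)):
        x=np.array(c0)
        for _ in range(6):
            Y=X[np.linalg.norm(X-x,axis=1)<.0135]
            if len(Y)<15: break
            x=least_squares(lambda q:np.linalg.norm(Y-q,axis=1)-.011,x,loss='soft_l1',f_scale=.001).x
        print('sphere',np.array(c0),'->',x.round(4),len(Y))
    print('z>.05:',(X[:,2]>.05).sum(),X[X[:,2]>.05].mean(0).round(4),X[:,2].max().round(4))
E
python3 - <<'E'
from h import *
import cnt
show();shk('scene');cnt.top();go((.4775,-.293,.116),(.482,-.243,.055))
E
```

```text
t 36.0 q [ -37.8   16.4    9.5  107.1   32.2 -132.6] p [ 0.4727 -0.1856  0.1975] rot [-177.7   39.3  -91.3] toolx [-0.02 -0.77 -0.63] tooly [-1.    0.05 -0.03] toolz [ 0.05  0.63 -0.77] op 0.0291 gf 0.0 F [ 1.4 -0.9 -1.1]
scene [272. 178.] 301 [ 0.488 -0.008  0.086] [486.9  -9.2  85.   31.6  87.1] [[0.038, 0.999, 0.014], [-0.025, 0.015, -1.0]]
handle 121 [510.5 -81.   88.7 280.3  19.2] [ 0.4853 -0.0862  0.081 ]
sphere [ 0.483 -0.236  0.048] -> [ 0.483  -0.2357  0.0458] 1185
sphere [ 0.483 -0.256  0.037] -> [ 0.483 -0.256  0.037] 0
sphere [ 0.483 -0.217  0.037] -> [ 0.484  -0.2161  0.0365] 684
z>.05: 1032 [ 0.4822 -0.2376  0.054 ] 0.0586
(0.4775, -0.293, 0.116) -> [134.3  -6.4  -1.6]
(0.482, -0.243, 0.055) -> [134.   -6.3  77.4]
```

>>> apply_moves([
  {"jaw": -0.32, "xyz": [60, -3, 0], "twist": 0},
  {"jaw": -0.32, "xyz": [120, -7, 0], "twist": 0},
  {"jaw": -0.32, "xyz": [134, -7, 40], "twist": 0},
  {"jaw": -0.32, "xyz": [134, -7, 75], "twist": 0},
  {"jaw": -0.32, "xyz": [134, -7, 83], "twist": 0},
], grip_force=40)

```text
time: 36.72
ee_pos: [0.4845, -0.2367, 0.0477]
tcp_rot: [-177.2, 39.2, -91.1]
wrist_force: [9.5, -19.7, 28.1]
opening: 0.0291
grasp_force: 15.8
```

>>> apply_moves([
  {"jaw": -0.32, "xyz": [0, 0, 0], "twist": 0},
  {"jaw": -1, "xyz": [0, 0, 0], "twist": 0},
  {"jaw": -1, "xyz": [0, 0, 0], "twist": 0},
  {"jaw": -1, "xyz": [0, 0, 0], "twist": 0},
])

```text
time: 37.22
ee_pos: [0.4824, -0.2363, 0.0473]
tcp_rot: [-177.7, 39.3, -91.3]
wrist_force: [2.9, -2.6, 6.8]
opening: 0.0196
grasp_force: 43.2
```

>>> apply_moves([
  {"jaw": -1, "xyz": [0, 0, -25], "twist": 0},
  {"jaw": -1, "xyz": [-5, 0, -60], "twist": 0},
  {"jaw": -1, "xyz": [-23, -50, -30], "twist": 0},
  {"jaw": -1, "xyz": [-21, -68, -21], "twist": 0},
  {"jaw": -1, "xyz": [-20, -68, -20], "twist": 0},
])

```text
time: 37.85
ee_pos: [0.5492, -0.2355, 0.0755]
tcp_rot: [-177.9, 39.4, -91.3]
wrist_force: [-0.1, -0.4, 0.6]
opening: 0.0192
grasp_force: 39.9
```

```bash
python3 - <<'E'
from h import *
show()
E
```

```text
t 37.85 q [ -37.1   31.6   16.2   98.4   32.4 -132.1] p [ 0.5492 -0.2355  0.0755] rot [-177.9   39.4  -91.3] toolx [-0.02 -0.77 -0.63] tooly [-1.    0.05 -0.03] toolz [ 0.05  0.63 -0.77] op 0.0192 gf 39.9 F [-0.1 -0.4  0.6]
```

>>> apply_moves([
  {"jaw": -0.2, "xyz": [0, 0, 0], "twist": 0},
  {"jaw": -0.2, "xyz": [0, 0, 0], "twist": 0},
  {"jaw": -0.2, "xyz": [-20, 0, -40], "twist": 0},
  {"jaw": -0.32, "xyz": [-70, 40, -66], "twist": 0},
  {"jaw": -0.32, "xyz": [-114, 75, -66], "twist": 0},
])

```text
time: 38.48
ee_pos: [0.4716, -0.1871, 0.1996]
tcp_rot: [-177.7, 39.3, -91.4]
wrist_force: [0.4, 0.6, 1.9]
opening: 0.0291
grasp_force: 0.0
```

>>> apply_moves([
  {"jaw": -0.32, "xyz": [0, 0, 0], "twist": 0},
])

```text
time: 38.6
ee_pos: [0.4709, -0.1857, 0.2019]
tcp_rot: [-177.5, 39.1, -91.2]
wrist_force: [0.3, -0.7, -0.2]
opening: 0.029
grasp_force: 0.0
```

```bash
python3 - <<'E'
from h import *
import cnt
show();cnt.count();cnt.top();go((.483,-.236,.05))
E
```

```text
t 38.6 q [ -37.9   16.     9.6  107.4   32.1 -132.7] p [ 0.4709 -0.1857  0.2019] rot [-177.5   39.1  -91.2] toolx [-0.02 -0.78 -0.63] tooly [-1.    0.05 -0.03] toolz [ 0.06  0.63 -0.77] op 0.029 gf 0.0 F [ 0.3 -0.7 -0.2]
scene ch 0 pts 94 fits [([0.479, -0.255], 27), ([0.463, -0.255], 10), ([0.464, -0.238], 8), ([0.48, -0.219], 8)] left 31 zmax 0.055
scene ch 1 pts 89 fits [([0.478, -0.323], 29), ([0.464, -0.29], 10), ([0.464, -0.324], 8), ([0.502, -0.29], 8)] left 24 zmax 0.056
scene ch 2 pts 52 fits [([0.547, -0.237], 27)] left 23 zmax 0.055
side ch 0 pts 45 fits [([0.481, -0.256], 19)] left 10 zmax 0.055
side ch 1 pts 48 fits [([0.477, -0.324], 21)] left 16 zmax 0.056
side ch 2 pts 18 fits [([0.542, -0.236], 8)] left 9 zmax 0.051
side ch 3 pts 10 fits [] left 10 zmax 0.056
wrist ch 0 pts 1189 fits [([0.483, -0.216], 844), ([0.464, -0.228], 42), ([0.463, -0.219], 22), ([0.462, -0.234], 11)] left 52 zmax 0.056
wrist ch 2 pts 1268 fits [([0.548, -0.234], 749), ([0.57, -0.217], 74), ([0.551, -0.217], 15)] left 175 zmax 0.056
sphere [ 0.483 -0.236  0.048] -> [ 0.4822 -0.2309  0.0478] 479
sphere [ 0.483 -0.256  0.037] -> [ 0.483 -0.256  0.037] 0
sphere [ 0.483 -0.217  0.037] -> [ 0.4828 -0.2162  0.0349] 1044
z>.05: 19 [ 0.4561 -0.2135  0.0553] 0.0589
(0.483, -0.236, 0.05) -> [130.9  -8.2  83.4]
```

>>> apply_moves([
  {"jaw": -0.32, "xyz": [60, -4, 0], "twist": 0},
  {"jaw": -0.32, "xyz": [118, -8, 5], "twist": 0},
  {"jaw": -0.32, "xyz": [126, -8, 50], "twist": 0},
  {"jaw": -0.32, "xyz": [126, -8, 84], "twist": 0},
  {"jaw": -0.32, "xyz": [126, -8, 91], "twist": 0},
])

```text
time: 39.42
ee_pos: [0.4849, -0.2283, 0.0472]
tcp_rot: [-177.5, 39.2, -91.2]
wrist_force: [1.0, -20.6, 27.9]
opening: 0.029
grasp_force: 14.8
```

>>> apply_moves([
  {"jaw": -0.32, "xyz": [0, 0, 0], "twist": 0},
  {"jaw": -1, "xyz": [0, 0, 0], "twist": 0},
  {"jaw": -1, "xyz": [0, 0, 0], "twist": 0},
  {"jaw": -1, "xyz": [0, 0, 0], "twist": 0},
])

```text
time: 39.92
ee_pos: [0.4839, -0.2278, 0.0475]
tcp_rot: [-177.7, 39.3, -91.4]
wrist_force: [0.5, -4.2, 6.4]
opening: 0.0189
grasp_force: 39.3
```

>>> apply_moves([
  {"jaw": -1, "xyz": [0, 0, -25], "twist": 0},
  {"jaw": -1, "xyz": [0, 0, -65], "twist": 0},
  {"jaw": -1, "xyz": [25, -45, -80], "twist": 0},
  {"jaw": -1, "xyz": [39, -73, -85], "twist": 0},
  {"jaw": -1, "xyz": [39, -73, -85], "twist": 0},
])

```text
time: 40.55
ee_pos: [0.5518, -0.3149, 0.0875]
tcp_rot: [-178.0, 39.4, -91.4]
wrist_force: [0.5, 0.2, -0.4]
opening: 0.0185
grasp_force: 39.4
```

```bash
python3 - <<'E'
from h import *
import cnt
show();cnt.count()
E
```

```text
t 40.55 q [ -42.    40.3   30.1  106.3   30.3 -137.2] p [ 0.5518 -0.3149  0.0875] rot [-178.    39.4  -91.4] toolx [-0.02 -0.77 -0.64] tooly [-1.    0.05 -0.03] toolz [ 0.05  0.63 -0.77] op 0.0185 gf 39.4 F [ 0.5  0.2 -0.4]
scene ch 0 pts 83 fits [([0.481, -0.256], 33), ([0.463, -0.252], 12)] left 35 zmax 0.056
scene ch 1 pts 91 fits [([0.478, -0.323], 31), ([0.464, -0.284], 11), ([0.464, -0.323], 9)] left 35 zmax 0.055
scene ch 2 pts 58 fits [([0.546, -0.236], 28)] left 26 zmax 0.055
side ch 0 pts 42 fits [([0.48, -0.256], 11)] left 6 zmax 0.052
side ch 1 pts 49 fits [([0.479, -0.324], 18)] left 22 zmax 0.055
side ch 2 pts 15 fits [([0.543, -0.239], 8)] left 7 zmax 0.056
wrist ch 0 pts 567 fits [([0.465, -0.22], 99), ([0.462, -0.237], 53), ([0.462, -0.217], 35), ([0.462, -0.227], 15)] left 331 zmax 0.056
wrist ch 1 pts 2783 fits [([0.465, -0.284], 694), ([0.502, -0.284], 322), ([0.462, -0.302], 179), ([0.462, -0.285], 66)] left 731 zmax 0.056
wrist ch 2 pts 44 fits [([0.532, -0.236], 10)] left 33 zmax 0.056
wrist ch 3 pts 84 fits [([0.531, -0.284], 49)] left 32 zmax 0.053
```

>>> apply_moves([
  {"jaw": -0.2, "xyz": [0, 0, 0], "twist": 0},
  {"jaw": -0.2, "xyz": [0, 0, 0], "twist": 0},
  {"jaw": -0.2, "xyz": [-10, 0, -30], "twist": 0},
  {"jaw": 0.4, "xyz": [-50, 20, -70], "twist": 0},
  {"jaw": 1, "xyz": [-90, 20, -90], "twist": 0},
])

```text
time: 41.32
ee_pos: [0.5266, -0.301, 0.2199]
tcp_rot: [-177.7, 39.2, -91.4]
wrist_force: [1.3, -0.4, 0.3]
opening: 0.0691
grasp_force: 0.0
```

```bash
python3 - <<'E'
from h import *
import cnt,ik
show();cnt.count()
o,p,R=st();q=o['q']
for t in((.53,-.305,.225),(.6,-.305,.225),(.6,-.305,.18)):
    q,e=ik.ik(np.array(t),R,q);print(t,q.round(1),e.round(4))
go((.53,-.305,.225),(.6,-.305,.225),(.6,-.305,.18))
th=np.radians(np.array([101,90,80,70,60,50,40,30,20,10,4,0,-3]))
T=np.c_[.592-.11*np.cos(th)+.005*np.sin(th)-.0425,np.full(len(th),-.305),.0625+.11*np.sin(th)+.005*np.cos(th)+.010]
s=np.array([.6,-.305,.18]);print(np.c_[np.degrees(th).round(),T.round(4),((T-s)@R*1000).round(0)])
z=np.load('pics/side0.npz');d=z['d'];W=cloud(z['p'],d,z);m=(d>0)&(W[...,2]>.08)&(W[...,2]<.235)&(W[...,0]>.57)&(W[...,0]<.65)&(W[...,1]<-.19)&(W[...,1]>-.36);X=W[m]
for a,b in((.08,.11),(.15,.17),(.19,.2),(.2,.21),(.21,.235)):
    Y=X[(X[:,2]>a)&(X[:,2]<b)];print(a,len(Y),Y[:,0].mean().round(3) if len(Y) else '',Y[:,1].min().round(3) if len(Y) else '',Y[:,1].max().round(3) if len(Y) else '')
E
```

```text
t 41.33 q [ -42.6   35.2   37.   118.4   30.1 -137.6] p [ 0.5266 -0.301   0.2199] rot [-177.7   39.2  -91.4] toolx [-0.02 -0.77 -0.63] tooly [-1.    0.05 -0.03] toolz [ 0.06  0.63 -0.77] op 0.0691 gf 0.0 F [ 1.3 -0.4  0.3]
scene ch 0 pts 80 fits [([0.481, -0.254], 24), ([0.464, -0.255], 10), ([0.463, -0.235], 9)] left 23 zmax 0.055
scene ch 1 pts 88 fits [([0.477, -0.323], 28), ([0.463, -0.286], 10)] left 44 zmax 0.056
scene ch 2 pts 57 fits [([0.546, -0.235], 29)] left 24 zmax 0.054
scene ch 3 pts 46 fits [([0.55, -0.304], 28)] left 8 zmax 0.053
side ch 0 pts 43 fits [([0.481, -0.256], 22)] left 10 zmax 0.051
side ch 1 pts 44 fits [([0.479, -0.324], 23)] left 13 zmax 0.052
side ch 2 pts 16 fits [([0.546, -0.234], 10)] left 6 zmax 0.054
side ch 3 pts 26 fits [([0.549, -0.306], 12)] left 13 zmax 0.052
wrist ch 0 pts 545 fits [([0.481, -0.249], 94), ([0.464, -0.242], 74), ([0.465, -0.222], 62), ([0.462, -0.218], 23)] left 194 zmax 0.056
wrist ch 1 pts 2222 fits [([0.465, -0.284], 474), ([0.479, -0.324], 279), ([0.502, -0.284], 182), ([0.463, -0.311], 138)] left 385 zmax 0.056
wrist ch 
[... 1017 characters left out ...]
684e-01 -3.050e-01  1.470e-01  2.300e+01  1.320e+02
   1.800e+01]
 [ 3.000e+01  4.567e-01 -3.050e-01  1.318e-01  3.200e+01  1.450e+02
   2.900e+01]
 [ 2.000e+01  4.478e-01 -3.050e-01  1.148e-01  4.300e+01  1.540e+02
   4.200e+01]
 [ 1.000e+01  4.420e-01 -3.050e-01  9.650e-02  5.500e+01  1.610e+02
   5.600e+01]
 [ 4.000e+00  4.401e-01 -3.050e-01  8.520e-02  6.200e+01  1.630e+02
   6.500e+01]
 [ 0.000e+00  4.395e-01 -3.050e-01  7.750e-02  6.700e+01  1.640e+02
   7.000e+01]
 [-3.000e+00  4.394e-01 -3.050e-01  7.170e-02  7.100e+01  1.640e+02
   7.500e+01]]
0.08 241 0.599 -0.346 -0.199
0.15 173 0.611 -0.347 -0.198
0.19 91 0.618 -0.349 -0.199
0.2 109 0.621 -0.345 -0.198
0.21 71 0.622 -0.294 -0.249
```

All four chambers are now filled (1, 3, 1, 1). Next I'll straddle the cover with the open fingers, far finger behind it.

>>> apply_moves([
  {"jaw": 1, "xyz": [-4, 0, -17], "twist": 0},
  {"jaw": 1, "xyz": [-4, 0, -17], "twist": 0},
  {"jaw": 1, "xyz": [-4, -40, -17], "twist": 0},
  {"jaw": 1, "xyz": [-4, -74, -17], "twist": 0},
  {"jaw": 1, "xyz": [-4, -74, -17], "twist": 0},
])

```text
time: 42.1
ee_pos: [0.6027, -0.3113, 0.2311]
tcp_rot: [-178.0, 39.4, -91.3]
wrist_force: [0.5, -0.2, -0.8]
opening: 0.0855
grasp_force: 0.0
```

```bash
python3 - <<'E'
from h import *
show();go((.6,-.307,.18))
E
```

```text
t 42.1 q [ -39.2   49.6   60.9  126.4   31.5 -134.4] p [ 0.6027 -0.3113  0.2311] rot [-178.    39.4  -91.3] toolx [-0.02 -0.77 -0.64] tooly [-1.    0.05 -0.03] toolz [ 0.05  0.63 -0.77] op 0.0855 gf 0.0 F [ 0.5 -0.2 -0.8]
(0.6, -0.307, 0.18) -> [29.2  4.3 42. ]
```

>>> apply_moves([
  {"jaw": 1, "xyz": [15, 2, 21], "twist": 0},
  {"jaw": 1, "xyz": [29, 4, 42], "twist": 0},
  {"jaw": 1, "xyz": [29, 4, 42], "twist": 0},
])

```text
time: 42.48
ee_pos: [0.5972, -0.3069, 0.1823]
tcp_rot: [-178.0, 39.4, -91.5]
wrist_force: [0.3, -0.0, 1.0]
opening: 0.0854
grasp_force: 0.0
```

>>> apply_moves([
  {"jaw": 1, "xyz": [1, 25, -1], "twist": 0},
  {"jaw": 1, "xyz": [-1, 45, -5], "twist": 0},
  {"jaw": 1, "xyz": [0, 65, -5], "twist": 0},
  {"jaw": 1, "xyz": [3, 83, -3], "twist": 0},
  {"jaw": 1, "xyz": [8, 101, 2], "twist": 0},
])

```text
time: 43.1
ee_pos: [0.497, -0.3077, 0.1763]
tcp_rot: [-177.6, 39.2, -91.2]
wrist_force: [0.7, 0.2, 1.1]
opening: 0.0853
grasp_force: 0.5
```

```bash
cat > cov.py <<'E'
from h import *
def cov():
    for n in('scene','side'):
        p,d=camera(n);W=cloud(p,d,camera_params(n))
        m=mask(p,(0,140,70),(5,255,255))&(d>0)&(W[...,0]>.38)&(W[...,0]<.66)&(W[...,1]<-.17)&(W[...,1]>-.38)&(W[...,2]>.04);X=W[m]
        if len(X)>3: a=np.median(X,0);print(n,'red',len(X),a.round(3),'angle',np.degrees(np.arctan2(a[2]-.0625,.592-a[0])).round(1))
if __name__=='__main__': show();cov()
E
python3 cov.py
```

```text
t 43.1 q [ -44.7   32.4   28.   113.2   29.2 -139.9] p [ 0.497  -0.3077  0.1763] rot [-177.6   39.2  -91.2] toolx [-0.02 -0.77 -0.63] tooly [-1.    0.05 -0.03] toolz [ 0.06  0.63 -0.77] op 0.0853 gf 0.5 F [0.7 0.2 1.1]
scene red 232 [ 0.53  -0.263  0.192] angle 64.5
side red 69 [ 0.519 -0.254  0.198] angle 61.8
```

The cover is following the finger and is at about 62°. Continuing down.

>>> apply_moves([
  {"jaw": 1, "xyz": [6, 17, 7], "twist": 0},
  {"jaw": 1, "xyz": [15, 31, 16], "twist": 0},
  {"jaw": 1, "xyz": [24, 44, 27], "twist": 0},
  {"jaw": 1, "xyz": [35, 53, 40], "twist": 0},
  {"jaw": 1, "xyz": [47, 60, 54], "twist": 0},
])

```text
time: 43.82
ee_pos: [0.4402, -0.3072, 0.1022]
tcp_rot: [-177.7, 39.2, -91.3]
wrist_force: [-0.6, 1.1, 2.7]
opening: 0.0857
grasp_force: 0.8
```

>>> apply_moves([
  {"jaw": 1, "xyz": [7, 2, 9], "twist": 0},
  {"jaw": 1, "xyz": [12, 3, 14], "twist": 0},
  {"jaw": 1, "xyz": [12, 3, 14], "twist": 0},
])

```text
time: 44.2
ee_pos: [0.4377, -0.3072, 0.083]
tcp_rot: [-177.7, 39.3, -91.3]
wrist_force: [-0.8, 0.7, 1.0]
opening: 0.0851
grasp_force: 0.3
```

```bash
python3 cov.py
```

```text
t 44.2 q [ -48.4   28.6   12.   102.9   27.4 -143.6] p [ 0.4377 -0.3072  0.083 ] rot [-177.7   39.3  -91.3] toolx [-0.02 -0.77 -0.63] tooly [-1.    0.05 -0.03] toolz [ 0.05  0.63 -0.77] op 0.0851 gf 0.3 F [-0.8  0.7  1. ]
scene red 236 [ 0.453 -0.265  0.081] angle 7.5
side red 182 [ 0.449 -0.261  0.083] angle 8.0
```

>>> apply_moves([
  {"jaw": 1, "xyz": [3, 0, 4], "twist": 0},
  {"jaw": 1, "xyz": [6, 0, 8], "twist": 0},
  {"jaw": 1, "xyz": [8, 0, 10], "twist": 0},
  {"jaw": 1, "xyz": [9, 0, 11], "twist": 0},
  {"jaw": 1, "xyz": [9, 0, 11], "twist": 0},
])

```text
time: 44.92
ee_pos: [0.4381, -0.3072, 0.0725]
tcp_rot: [-177.5, 39.3, -91.2]
wrist_force: [-10.4, 1.1, 28.7]
opening: 0.0855
grasp_force: 14.6
```

```bash
python3 cov.py
```

```text
t 44.92 q [ -48.4   28.8   11.2  101.8   27.5 -143.6] p [ 0.4381 -0.3072  0.0725] rot [-177.5   39.3  -91.2] toolx [-0.02 -0.77 -0.63] tooly [-1.    0.05 -0.03] toolz [ 0.06  0.63 -0.77] op 0.0855 gf 14.6 F [-10.4   1.1  28.7]
scene red 228 [ 0.452 -0.265  0.069] angle 2.6
side red 196 [ 0.448 -0.261  0.07 ] angle 3.1
```

>>> apply_moves([
  {"jaw": 1, "xyz": [-16, 0, -19], "twist": 0},
  {"jaw": 1, "xyz": [-45, 0, -54], "twist": 0},
  {"jaw": 1, "xyz": [-80, 0, -96], "twist": 0},
  {"jaw": 1, "xyz": [-80, 0, -96], "twist": 0},
  {"jaw": 1, "xyz": [-80, 0, -96], "twist": 0},
])

```text
time: 45.65
ee_pos: [0.4342, -0.3061, 0.1929]
tcp_rot: [-177.7, 39.3, -91.3]
wrist_force: [1.3, 0.0, -0.1]
opening: 0.0857
grasp_force: 0.0
```

```bash
python3 - <<'E'
from h import *
import cov,cnt
show();cov.cov();shk('scene');shk('side');cnt.count()
for n in('scene','side'):
    p,d=camera(n);W=cloud(p,d,camera_params(n));X=W[d>0];g=cv2.cvtColor(p,cv2.COLOR_RGB2GRAY)[d>0]
    for nm,c,zz in(('wb',(.56,.19),.13),('jar',(.56,.34),.095),('amber',(.735,-.005),.135)):
        s=(X[:,2]>zz-.005)&(X[:,2]<zz+.014)&(np.hypot(X[:,0]-c[0],X[:,1]-c[1])<.07)&(g<70);print(n,nm,rect(X[s])[:2] if s.sum() else None,s.sum())
E
```

```text
t 45.65 q [ -48.5   26.2   21.   114.3   27.3 -143.8] p [ 0.4342 -0.3061  0.1929] rot [-177.7   39.3  -91.3] toolx [-0.02 -0.77 -0.63] tooly [-1.    0.05 -0.03] toolz [ 0.05  0.63 -0.77] op 0.0857 gf 0.0 F [ 1.3  0.  -0.1]
scene red 225 [ 0.452 -0.264  0.07 ] angle 3.0
side red 189 [ 0.448 -0.26   0.071] angle 3.5
scene [272. 178.] 300 [ 0.488 -0.007  0.086] [487.   -9.1  83.3  32.1  87.3] [[0.035, 0.999, 0.002], [0.03, -0.003, 1.0]]
handle 122 [487.4 -66.6 264.9  21.1  79. ] [ 0.4849 -0.0855  0.0812]
side [310. 209.] 241 [ 0.481 -0.006  0.088] [482.6 -11.   86.2  33.8  87.2] [[-0.068, -0.998, -0.003], [0.002, 0.003, -1.0]]
handle 114 [482.6 -31.8 189.9  21.7  88.2] [ 0.4753 -0.0956  0.0833]
scene wb [566.8 189.4] 96
scene jar [566.1 337.8] 340
scene amber [729.5 -12.6] 97
side wb [560.6 191.4] 72
side jar [560.5 339. ] 301
side amber [722.  -10.1] 43
```

```bash
python3 -c "
import cov; cov.cov()
from workcell import bot; print(bot.job_done())"
```

```text
scene red 225 [ 0.452 -0.264  0.07 ] angle 3.0
side red 192 [ 0.448 -0.262  0.072] angle 3.6
the job is handed in; nothing more can be done
None
```

I handed the job in at about 46 s. By my camera checks the balls lie 1/3/1/1 in chambers 0–3, the cover is down and staying shut, the shaker stands on the mat, and the bottles and jar have not moved; the hand-in returned no verdict. The pour itself put three balls each in chambers 0 and 1, so I moved two from chamber 0 into 2 and 3 with the gripper.

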